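Find the good hold-down by feel and punch-mark it

TASK

Only one of the three look-alike spring hold-downs is set right: take the setting blade by its handle and slide it level under their shoes to find, by feel, the one that lets it in all the way to the back stop against a clear, steady drag (the jammed one stops the blade at the mouth, so do not force it; the slack one gives almost no drag). Leave the blade fully home in the good hold-down, then press the centre punch on top of that same hold-down straight down to the end of its stroke, so that it marks the tag, and let it spring back. Do not press the other punches, and leave the torch parts lying around where they are.

Things in the scene. Friction and masses are not known exactly. Their poses are not given: they have to be found in the camera images.
- blade_tool: setting blade: (all lengths in mm) a black handle block 60 long (x) x 26 wide (y) x 48 high (z) that stands on the bench by itself, with a straight bright steel blade 24 wide and 6 thick, level, sticking out 90 from its front (+x); about 0.16 kg. Origin: centre of the handle's underside; the blade's underside is 22 above the handle's underside, its tip 120 ahead of the origin
- blade_handle (a point): centre of the setting blade's handle, 24 mm above its underside; axes as the tool's (x along the blade to its tip); grip the handle across its 26 mm width. A tall open battery carton stands right of the work: swing over its wall at 0.3 m or higher
- blade_tip (a point): middle of the blade's front end, 120 mm ahead of the handle's centre, 25 mm above the handle's underside
- holddown_a: one of three look-alike hold-downs screwed to the bench, 84 x 92 x 105 mm high; which is the good one cannot be seen. Origin: centre of its underside; +x runs from its mouth inward (the way the blade goes in), z up. Steel bed 30 wide, top at z = 24 mm, sloped lip in front, back stop at x = +30. Posts 36 apart flank the bed. The blade is led in if level with its underside at z = 23 to 27 (tool lifted 1 to 5)
- holddown_a_home (a point): middle of the face of that hold-down's back stop, 27 mm above the bench, where the blade's tip arrives when fully home; axes as the hold-down's
- shoe_a: that hold-down's sprung shoe over the bed: underside at z = 28 mm, upturned nose starts at x = -39, z = 34; the blade lifts it 2 or more. Good: 8 to 16 N at the nose, then a drag of 3 to 7 N to the stop, and back. Slack: under 2 N. Jammed: does not lift, the blade stops hard (over 20 N) at x = -22, 50 short of the stop. Origin: that of the hold-down, rises with the shoe
- punch_a (a joint): travel of the spring-loaded centre punch upright on top of that hold-down: 0 up, 0.008 m fully down. Its hidden spring takes about 6 N to start and 11 N at the end of the stroke, where the punch strikes the tag; it springs back up when let go
- punch_a_cap (a point): centre of the top of that punch's round cap (24 mm across), 105 mm above the bench, straight over the hold-down's origin; press it straight down with the shut fingers
- holddown_b: one of three look-alike hold-downs screwed to the bench, 84 x 92 x 105 mm high; which is the good one cannot be seen. Origin: centre of its underside; +x runs from its mouth inward (the way the blade goes in), z up. Steel bed 30 wide, top at z = 24 mm, sloped lip in front, back stop at x = +30. Posts 36 apart flank the bed. The blade is led in if level with its underside at z = 23 to 27 (tool lifted 1 to 5)
- holddown_b_home (a point): middle of the face of that hold-down's back stop, 27 mm above the bench, where the blade's tip arrives when fully home; axes as the hold-down's
- shoe_b: that hold-down's sprung shoe over the bed: underside at z = 28 mm, upturned nose starts at x = -39, z = 34; the blade lifts it 2 or more. Good: 8 to 16 N at the nose, then a drag of 3 to 7 N to the stop, and back. Slack: under 2 N. Jammed: does not lift, the blade stops hard (over 20 N) at x = -22, 50 short of the stop. Origin: that of the hold-down, rises with the shoe
- punch_b (a joint): travel of the spring-loaded centre punch upright on top of that hold-down: 0 up, 0.008 m fully down. Its hidden spring takes about 6 N to start and 11 N at the end of the stroke, where the punch strikes the tag; it springs back up when let go
- punch_b_cap (a point): centre of the top of that punch's round cap (24 mm across), 105 mm above the bench, straight over the hold-down's origin; press it straight down with the shut fingers
- holddown_c: one of three look-alike hold-downs screwed to the bench, 84 x 92 x 105 mm high; which is the good one cannot be seen. Origin: centre of its underside; +x runs from its mouth inward (the way the blade goes in), z up. Steel bed 30 wide, top at z = 24 mm, sloped lip in front, back stop at x = +30. Posts 36 apart flank the bed. The blade is led in if level with its underside at z = 23 to 27 (tool lifted 1 to 5)
- holddown_c_home (a point): middle of the face of that hold-down's back stop, 27 mm above the bench, where the blade's tip arrives when fully home; axes as the hold-down's
- shoe_c: that hold-down's sprung shoe over the bed: underside at z = 28 mm, upturned nose starts at x = -39, z = 34; the blade lifts it 2 or more. Good: 8 to 16 N at the nose, then a drag of 3 to 7 N to the stop, and back. Slack: under 2 N. Jammed: does not lift, the blade stops hard (over 20 N) at x = -22, 50 short of the stop. Origin: that of the hold-down, rises with the shoe
- punch_c (a joint): travel of the spring-loaded centre punch upright on top of that hold-down: 0 up, 0.008 m fully down. Its hidden spring takes about 6 N to start and 11 N at the end of the stroke, where the punch strikes the tag; it springs back up when let go
- punch_c_cap (a point): centre of the top of that punch's round cap (24 mm across), 105 mm above the bench, straight over the hold-down's origin; press it straight down with the shut fingers
- head_near: bystander: black threaded torch head standing upright, 40 mm across, 53 mm high; origin at the centre of its underside
- head_far: bystander: black threaded torch head standing upright, 42 mm across, 52 mm high; origin at the centre of its underside
- tube_near: bystander: short black lamp tube lying down, 42 mm long, 25 mm across; origin at the centre of its underside

How it is judged (in metres and radians):
On the way, in this order (a step that is already met when the one before it is completed fails the run):
1. the blade is fully home in a hold-down whose shoe presses on it firmly (((x of blade_tip in the frame of holddown_a_home above -0.008 m and distance between blade_tip and holddown_a_home below 0.014 m and angle between the x axis of blade_tool and the x axis of holddown_a, either way round below 0.2 rad and contact force between blade_tool and shoe_a above 3 N) or (x of blade_tip in the frame of holddown_b_home above -0.008 m and distance between blade_tip and holddown_b_home below 0.014 m and angle between the x axis of blade_tool and the x axis of holddown_b, either way round below 0.2 rad and contact force between blade_tool and shoe_b above 3 N) or (x of blade_tip in the frame of holddown_c_home above -0.008 m and distance between blade_tip and holddown_c_home below 0.014 m and angle between the x axis of blade_tool and the x axis of holddown_c, either way round below 0.2 rad and contact force between blade_tool and shoe_c above 3 N))), for 0.2 s.
2. the punch of that same hold-down is pressed down over 6 of its 8 mm (((x of blade_tip in the frame of holddown_a_home above -0.008 m and distance between blade_tip and holddown_a_home below 0.014 m and angle between the x axis of blade_tool and the x axis of holddown_a, either way round below 0.2 rad and contact force between blade_tool and shoe_a above 3 N and value of joint punch_a above 0.006 m) or (x of blade_tip in the frame of holddown_b_home above -0.008 m and distance between blade_tip and holddown_b_home below 0.014 m and angle between the x axis of blade_tool and the x axis of holddown_b, either way round below 0.2 rad and contact force between blade_tool and shoe_b above 3 N and value of joint punch_b above 0.006 m) or (x of blade_tip in the frame of holddown_c_home above -0.008 m and distance between blade_tip and holddown_c_home below 0.014 m and angle between the x axis of blade_tool and the x axis of holddown_c, either way round below 0.2 rad and contact force between blade_tool and shoe_c above 3 N and value of joint punch_c above 0.006 m))), for 0.04 s.
At the end, for the whole second after the job is handed in: the blade rests in the good hold-down, its tip within 8 mm of the back stop and within 14 mm of the home point, in line within 0.2 rad, with the shoe pressing on it with more than 3 N; all punches are up again (under 2 mm); the blade is at rest (((x of blade_tip in the frame of holddown_a_home above -0.008 m and distance between blade_tip and holddown_a_home below 0.014 m and angle between the x axis of blade_tool and the x axis of holddown_a, either way round below 0.2 rad and contact force between blade_tool and shoe_a above 3 N) or (x of blade_tip in the frame of holddown_b_home above -0.008 m and distance between blade_tip and holddown_b_home below 0.014 m and angle between the x axis of blade_tool and the x axis of holddown_b, either way round below 0.2 rad and contact force between blade_tool and shoe_b above 3 N) or (x of blade_tip in the frame of holddown_c_home above -0.008 m and distance between blade_tip and holddown_c_home below 0.014 m and angle between the x axis of blade_tool and the x axis of holddown_c, either way round below 0.2 rad and contact force between blade_tool and shoe_c above 3 N)) and value of joint each of punch_a, punch_b, punch_c below 0.002 m and linear speed of blade_tool below 0.02 m/s); the robot touches nothing.
It fails at once if the punch of hold-down a is pressed (over 4 mm) while the blade is not home there under a firm shoe (value of joint punch_a above 0.004 m and not (x of blade_tip in the frame of holddown_a_home above -0.008 m and distance between blade_tip and holddown_a_home below 0.014 m and angle between the x axis of blade_tool and the x axis of holddown_a, either way round below 0.2 rad and contact force between blade_tool and shoe_a above 3 N)).
It fails at once if the punch of hold-down b is pressed (over 4 mm) while the blade is not home there under a firm shoe (value of joint punch_b above 0.004 m and not (x of blade_tip in the frame of holddown_b_home above -0.008 m and distance between blade_tip and holddown_b_home below 0.014 m and angle between the x axis of blade_tool and the x axis of holddown_b, either way round below 0.2 rad and contact force between blade_tool and shoe_b above 3 N)).
It fails at once if the punch of hold-down c is pressed (over 4 mm) while the blade is not home there under a firm shoe (value of joint punch_c above 0.004 m and not (x of blade_tip in the frame of holddown_c_home above -0.008 m and distance between blade_tip and holddown_c_home below 0.014 m and angle between the x axis of blade_tool and the x axis of holddown_c, either way round below 0.2 rad and contact force between blade_tool and shoe_c above 3 N)).
It fails at once if the blade is forced against a shoe with more than 60 N (contact force between blade_tool and shoe_a above 60 N or contact force between blade_tool and shoe_b above 60 N or contact force between blade_tool and shoe_c above 60 N).
It fails at once if a torch part is moved more than 30 mm (distance of any of head_near, head_far, tube_near from where it was at the start of the episode above 0.03 m).
It also fails if it takes over 72 s, if anything falls off the work surface, if the arm or the gripper's body presses on something with over 40 N, if the wrist force passes 120 N, or if a joint passes its speed limit or range.

ROBOT

A 6-joint arm with a two-finger parallel gripper is mounted at the origin on a cart in front of the work surface, level with it; the furniture and walls round the work are solid. World frame = base frame: x ahead of the robot, y to its left, z up, the work surface at z = 0. Lengths are in m, angles in degrees, forces in N, time in s.
With the tool pointing down it reaches from about 0.325 to 0.925 m from the base axis. Payload 3.1 kg.
Tool frame: the origin (TCP) lies at the very end of the fingers, on their centre line; the grasp point (between the pads) lies 19 mm behind it; x points along the fingers, z is the direction in which the jaws open and shut, and the axes are right-handed (so a half turn about x gives the same grasp; the last joint's range is limited). The gripper opens to 85 mm and grips with 20 to 120 N. Pads are 22 mm wide; open, the fingers measure 114 mm over their backs; the gripper's body (76 mm by 85 mm) begins 54 mm behind the grasp point. The pads swing forward as they close: fully open they stand 13 mm farther back than shut.
Start: joints at [-70.829, 12.427, 92.441, -0, 75.132, -6.429], TCP at [0.27, -0.564, 0.231] pointing down, gripper open.
Joint ranges: [-157.48, 157.48], [-44.54, 120.13], [17.64, 146.25], [-64.5, 244.5], [7.68, 150.69], [-147.95, 147.95]. Speed limits (degrees/s): [159.86, 159.86, 180, 180, 180, 180].

INTERFACE

Orientations are given as [roll, pitch, yaw] about the fixed x, y, z axes, in that order (R = Rz(yaw) Ry(pitch) Rx(roll)).
In Python, from station import robot gives the robot as it stands. The module is installed in compiled form; this text tells all that it offers.
- The arm moves only by the tool carry_out, never from a script. Its argument "commands" is a list of rows, each an object with "offset": the shift along the world's x, y, z in cm, a list of three; "delta_rot": the turn, a rotation vector about the world's x, y, z in rad, a list of three; "fingers": the closure, from 0 (fully open) to 1 (shut). A call has 1 to 5 rows; each row is the pose to reach, as a shift and turn from the pose measured when the call began; what a row does not reach only later rows make up. A row lasts 1/12 s, in which the tool goes at most 41.7 mm and 7.16 degrees, less where a joint would pass 70% of its speed; a pose out of reach is approached as far as the arm can. A call with a gripper value outside its range is refused whole. The fingers move at their own pace and stop on an object; "force" is the grip in N (left out, the last holds). Time passes only in rows, so rows that repeat a pose let the fingers close. It gives the time, the measured TCP pose, the force and the opening at its end, in the units of the state.
- robot.observe(): the state, without advancing time (a new reading comes with each control period).
- robot.get_image(name): name is "scene" or "side" or "wrist"; returns a dict with "img" (384x512x3 uint8, blue, green, red), "fx", "fy", "cx", "cy" (pixels), "eye" and "rotation" of the camera in the world; the wrist camera has in their place "T_tool_cam" (4x4, takes a point from camera to tool coordinates, whose origin is the TCP and whose axes are the tool frame's). Camera axes: x right, y down, z forward; pixel columns grow to the right and rows downward; lengths in m; the calibration is good to about 2 mm. A picture is of the moment at which its call begins: read the wrist's pose just before it. There is no depth.
- robot.close_job(): hands the job in, once; it reports no verdict.
The state is a dict: "time_s": time; "joint_positions": joint angles; "qvel": joint speeds; "tau": joint torques, N m; "position": TCP position; "tool_rot": TCP orientation; "contact_force": force on the tool from outside, world axes, zero at the start; "ft_torque": the same for the moment, N m; "width": opening from 0.0 (shut) to 1.0 (fully open).
Only numpy, scipy, OpenCV 4.12 (cv2) and the standard library are available. Lean on these libraries where they do the work, as an engineer would, in place of code of your own. Each camera call takes 0.05 s, during which the arm holds its last target. There are 200 camera calls.

## Working session

There is one attempt and no reset: what is moved stays moved. The work goes in short steps, Python scripts to look and compute and a tool call to move; the robot and the scene stay as the last step left them, time stands still between calls to the robot, and variables do not carry over. Pictures are saved under pics/ and viewed, about 8 in all and at most 12, crops included, and the job is handed in when it is done.

Besides the shell and the picture viewer there is one more tool, called as name(argument=value, ...) on one line, values as JSON. carry_out: Moves the arm, as the interface text tells. Its arguments: {"type":"object","properties":{"commands":{"type":"array","items":{"type":"object","properties":{"offset":{"type":"array","items":{"type":"number"}},"delta_rot":{"type":"array","items":{"type":"number"}},"fingers":{"type":"number"}}}},"force":{"type":"number"}},"required":["commands"]}

```bash
mkdir -p pics
cat > h.py <<'E'
import numpy as np,cv2
from scipy.spatial.transform import Rotation as R
from station import robot
def cam(name):
    s=robot.observe(); d=robot.get_image(name)
    if name=='wrist':
        T=np.eye(4);T[:3,:3]=R.from_euler('xyz',s['tool_rot'],degrees=True).as_matrix();T[:3,3]=s['position']
        T=T@np.array(d['T_tool_cam']); d['eye']=T[:3,3]; d['rotation']=T[:3,:3]
    d['eye']=np.array(d['eye']);d['rotation']=np.array(d['rotation'])
    return d
def pt(d,u,v,z):
    r=d['rotation']@np.array([(u-d['cx'])/d['fx'],(v-d['cy'])/d['fy'],1]); return d['eye']+r*(z-d['eye'][2])/r[2]
def px(d,p):
    q=d['rotation'].T@(np.array(p)-d['eye']); return np.array([d['cx']+d['fx']*q[0]/q[2],d['cy']+d['fy']*q[1]/q[2]])
def save(d,n): 
    import pickle; pickle.dump(d,open(f'pics/{n}.pkl','wb')); cv2.imwrite(f'pics/{n}.png',d['img'])
def load(n):
    import pickle; return pickle.load(open(f'pics/{n}.pkl','rb'))
E
python3 - <<'E'
from h import *
s=robot.observe();print(s)
ims=[]
for n in ['scene','side']:
    d=cam(n);save(d,n+'0');print(n,d['fx'],d['cx'],d['cy'],d['eye'],d['rotation'].tolist());ims.append(d['img'])
cv2.imwrite('pics/s.png',cv2.resize(ims[0],(800,600),interpolation=cv2.INTER_CUBIC))
cv2.imwrite('pics/t.png',cv2.resize(ims[1],(800,600),interpolation=cv2.INTER_CUBIC))
E
```

```text
{'time_s': 0.0, 'joint_positions': array([-7.08285022e+01,  1.24778762e+01,  9.25269618e+01, -6.09572458e-04,
        7.51336870e+01, -6.42869713e+00]), 'qvel': array([-0.08091949,  0.04812056, -0.01355366,  0.09625037, -0.08918998,
       -0.00353954]), 'tau': array([-7.00154997e-04, -3.96849096e+01, -3.03857303e+01, -1.05482329e-04,
        9.65317508e-03,  1.57116756e-05]), 'position': array([ 0.26980375, -0.56286637,  0.22997   ]), 'tool_rot': array([173.81483234,  89.86147374, 109.41518438]), 'contact_force': array([ 0.11347624, -0.21108588, -0.42781657]), 'ft_torque': array([ 0.0341366 , -0.05435359,  0.0144756 ]), 'width': 1.0001075031542723}
scene 473.01142786141526 255.55454836405357 188.4330727787608 [-0.05561667  0.64734462  1.12260575] [-141.2841175490647, -1.1262555438902513, -126.92263414944921]
side 452.1779930080785 260.3770970665299 193.1181493877532 [0.16018564 0.41591086 1.05554508] [-151.1794757591381, 0.00125755129165812, -120.64990788665143]
```

View pics/s.png

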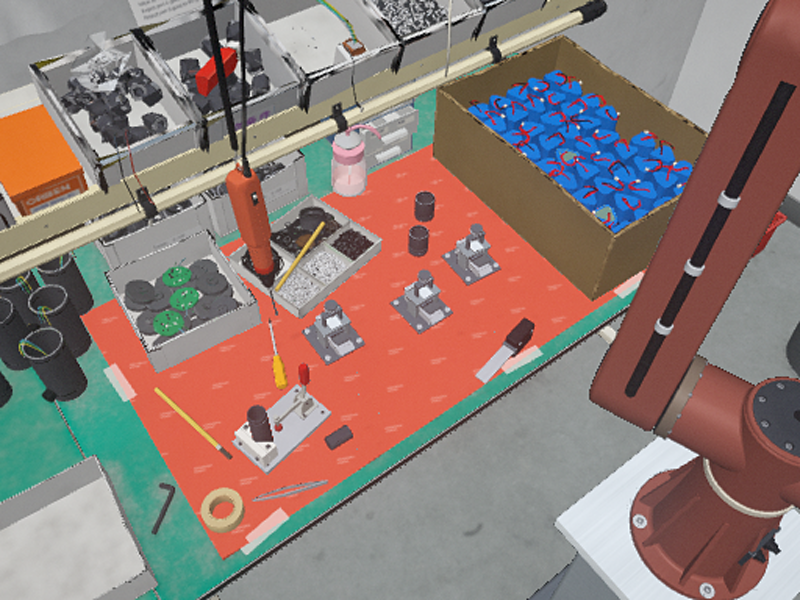

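View pics/t.png

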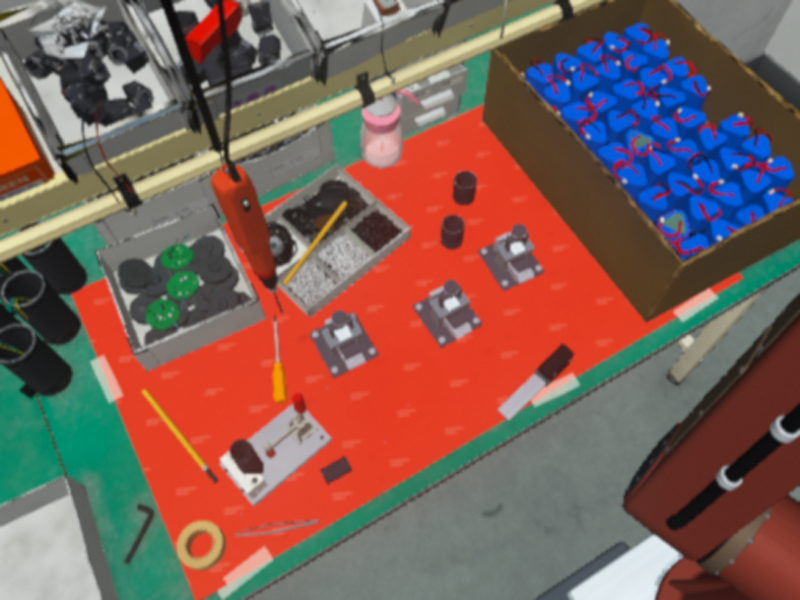

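The scene view shows three hold-downs at about (333,330), (423,300) and (472,250), and the blade at about (508,345) with its tip towards the lower left. The carton is on the right. I'll crop closer.

```bash
sed -i "s/d\['rotation'\]=np.array(d\['rotation'\])$/d['rotation']=np.array(d['rotation']); d['rotation']=d['rotation'] if d['rotation'].ndim==2 else R.from_euler('xyz',d['rotation'],degrees=True).as_matrix()/" h.py
python3 - <<'E'
from h import *
for n,(u,v) in {'scene':(190,135),'side':(195,138)}.items():
    d=load(n+'0'); d['rotation']=R.from_euler('xyz',d['rotation'],degrees=True).as_matrix() if np.ndim(d['rotation'])==1 else d['rotation']; save(d,n+'0')
    c=cv2.resize(d['img'][v:v+120,u:u+178],None,fx=4.49,fy=4.49,interpolation=cv2.INTER_CUBIC);cv2.imwrite(f'pics/c{n}.png',c);print(c.shape)
    k=1.5625
    for p,z in {'a':(333,330),'b':(423,300),'c':(472,250),'handle':(518,332)}.items() if 0 else []: pass
d=load('scene0');k=1.5625
for u,v,z in [(478,228,.105),(425,275,.105),(336,305,.105),(520,325,.048),(487,377,.025),(590,298,0),(433,158,0)]: print(pt(d,u/k,v/k,z).round(3))
E
```

```text
(539, 799, 3)
(539, 799, 3)
[ 0.626 -0.078  0.105]
[0.593 0.077 0.105]
[0.631 0.245 0.105]
[ 0.435 -0.021  0.048]
[0.396 0.089 0.025]
[ 0.425 -0.207  0.   ]
[ 0.925 -0.214  0.   ]
```

View pics/cscene.png

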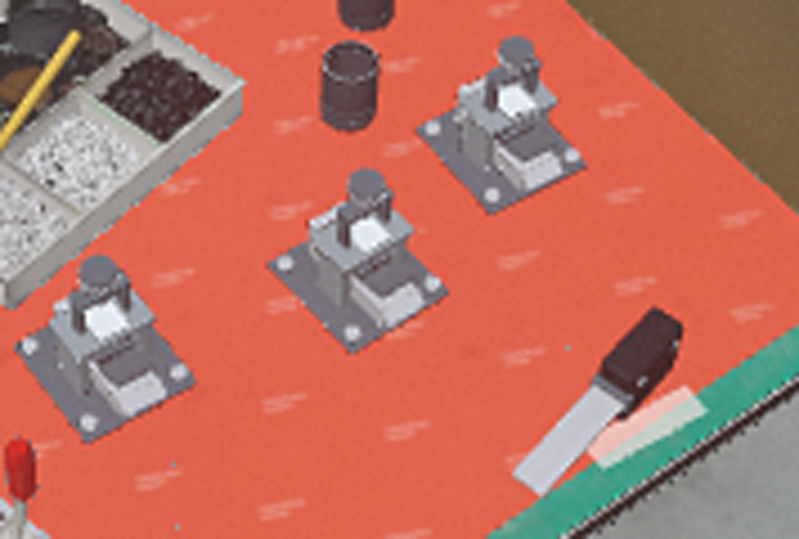

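View pics/cside.png

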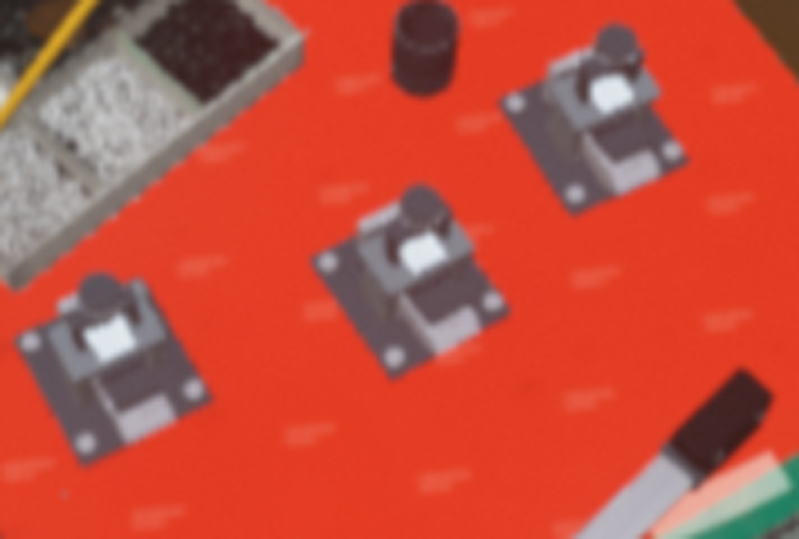

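```bash
cat > m.py <<'E'
from h import *
S=load('scene0');D=load('side0');k=4.49
def s(u,v,z):return pt(S,190+u/k,135+v/k,z)
def t(u,v,z):return pt(D,195+u/k,138+v/k,z)
caps=[((99,270),(101,292)),((368,185),(420,205)),((516,50),(617,42))]
fr=[((90,442),(195,382),(17,347)),((352,353),(448,290),(268,267)),((491,213),(587,165),(416,131))]
fd=[((85,466),(213,402),(16,340)),((394,380),(510,312),(313,262)),((575,215),(689,160),(500,103))]
for c,f,g in zip(caps,fr,fd):
    print('cap',s(*c[0],.105).round(4),t(*c[1],.105).round(4))
    for F,q in ((f,s),(g,t)):
        p=[q(*x,.002)[:2] for x in F]
        e=p[0]-p[1];fx=p[2]-p[0]
        print('  w',np.linalg.norm(e).round(4),'l',np.linalg.norm(fx).round(4),'yaw front',np.degrees(np.arctan2(e[1],e[0]))-90,'side',np.degrees(np.arctan2(fx[1],fx[0])),'ctr',((p[1]+p[2])/2).round(4))
tip=s(527,487,.028);hf=(s(602,372,.048)+s(640,393,.048))/2
print('tip',tip,)
for u,v in [(513,478),(541,495),(597,380),(622,402)]:print(s(u,v,.028).round(4))
print('handle top')
for u,v in [(655,308),(683,320),(604,368),(635,385)]:print(s(u,v,.048).round(4))
for u,v in [(742,369),(773,396),(670,440),(705,470)]:print(t(u,v,.048).round(4))
E
python3 m.py
```

```text
cap [0.6356 0.251  0.105 ] [0.6389 0.2504 0.105 ]
  w 0.0795 l 0.0891 yaw front -1.0228478412878843 side -1.529644700012179 ctr [0.6388 0.2503]
  w 0.081 l 0.0898 yaw front -1.6836535838697415 side -1.5008121348060979 ctr [0.6421 0.2502]
cap [0.5927 0.0773 0.105 ] [0.5978 0.0771 0.105 ]
  w 0.0833 l 0.089 yaw front 2.056170516647768 side 1.2787460350317053 ctr [0.5982 0.0756]
  w 0.0813 l 0.0894 yaw front 1.8096445314575078 side 0.27829258640278254 ctr [0.6012 0.0747]
cap [ 0.6272 -0.0748  0.105 ] [ 0.631  -0.0758  0.105 ]
  w 0.0828 l 0.0888 yaw front -4.361424952326004 side -3.615750441128751 ctr [ 0.6302 -0.0772]
  w 0.0814 l 0.0894 yaw front -2.4738871754741183 side -3.4150925776368775 ctr [ 0.6351 -0.0789]
tip [0.39676617 0.10413824 0.028     ]
[0.4067 0.1068 0.028 ]
[0.3875 0.101  0.028 ]
[0.4306 0.0167 0.028 ]
[0.4088 0.0153 0.028 ]
handle top
[ 0.4415 -0.0391  0.048 ]
[ 0.424 -0.047  0.048]
[0.4259 0.0186 0.048 ]
[0.405  0.0117 0.048 ]
[ 0.4463 -0.0395  0.048 ]
[ 0.4246 -0.0442  0.048 ]
[0.432  0.0193 0.048 ]
[0.4083 0.0134 0.048 ]
```

```bash
cat >> h.py <<'E'
def rep():
    s=robot.observe();M=R.from_euler('xyz',s['tool_rot'],degrees=True).as_matrix()
    zy=np.degrees(np.arctan2(M[1,2],M[0,2]))
    print('t',round(s['time_s'],2),'p',s['position'].round(4),'xax',M[:,0].round(4),'zyaw',zy.round(2),'F',s['contact_force'].round(2),'T',s['ft_torque'].round(3),'w',round(s['width'],3),'q',s['joint_positions'].round(1))
    return s,M,zy
def tgt(p,zyaw):
    s,M,zy=rep()
    a=np.radians(zyaw);z=np.array([np.cos(a),np.sin(a),0]);x=np.array([0,0,-1.]);y=np.cross(z,x)
    N=np.column_stack([x,y,z]);print('offset cm',((np.array(p)-s['position'])*100).round(2),'rotvec',R.from_matrix(N@M.T).as_rotvec().round(4))
E
python3 -c "
from h import *
for z in (13.5,-166.5): tgt([.425,-.0135,.3],z)"
```

```text
t 0.1 p [ 0.2698 -0.5629  0.2301] xax [-7.0e-04  2.1e-03 -1.0e+00] zyaw -64.4 F [-0.5   0.3  -0.55] T [0.009 0.016 0.041] w 0.996 q [-70.8  12.5  92.5   0.   75.1  -6.4]
offset cm [15.52 54.94  6.99] rotvec [-1.3000e-03 -2.0000e-03  1.3596e+00]
t 0.1 p [ 0.2698 -0.5629  0.2301] xax [-7.0e-04  2.1e-03 -1.0e+00] zyaw -64.4 F [-0.5   0.3  -0.55] T [0.009 0.016 0.041] w 0.996 q [-70.8  12.5  92.5   0.   75.1  -6.4]
offset cm [15.52 54.94  6.99] rotvec [-2.100e-03  1.300e-03 -1.782e+00]
```

carry_out(commands=[{"offset": [0, 0, 4], "delta_rot": [0, 0, 0.1], "fingers": 0.3}, {"offset": [0, 0, 8], "delta_rot": [0, 0, 0.2], "fingers": 0.3}, {"offset": [0, 1, 10], "delta_rot": [0, 0, 0.3], "fingers": 0.3}, {"offset": [0.5, 4, 10], "delta_rot": [0, 0, 0.4], "fingers": 0.3}, {"offset": [1.5, 8, 10], "delta_rot": [0, 0, 0.5], "fingers": 0.3}], force=60)

```text
time_s: 0.52
position: [0.2843, -0.4849, 0.3322]
tool_rot: [-62.0, 89.8, -97.6]
contact_force: [1.0, 0.7, 0.6]
width: 0.698
```

carry_out(commands=[{"offset": [1, 4, 0], "delta_rot": [0, 0, 0.1], "fingers": 0.3}, {"offset": [2, 8, 0], "delta_rot": [0, 0, 0.2], "fingers": 0.3}, {"offset": [3, 12, 0], "delta_rot": [0, 0, 0.3], "fingers": 0.3}, {"offset": [4, 16, 0], "delta_rot": [0, 0, 0.4], "fingers": 0.3}, {"offset": [5, 20, 0], "delta_rot": [0, 0, 0.5], "fingers": 0.3}])

```text
time_s: 0.93
position: [0.3341, -0.2828, 0.3315]
tool_rot: [-61.8, 89.9, -68.6]
contact_force: [1.0, -0.4, 0.0]
width: 0.697
```

carry_out(commands=[{"offset": [1, 4, 0], "delta_rot": [0, 0, 0.1], "fingers": 0.3}, {"offset": [2, 8, 0], "delta_rot": [0, 0, 0.2], "fingers": 0.3}, {"offset": [3, 12, 0], "delta_rot": [0, 0, 0.3], "fingers": 0.3}, {"offset": [4, 15, 0], "delta_rot": [0, 0, 0.35], "fingers": 0.3}, {"offset": [5, 18, 0], "delta_rot": [0, 0, 0.36], "fingers": 0.3}])

```text
time_s: 1.35
position: [0.3838, -0.1006, 0.3312]
tool_rot: [-57.4, 89.9, -43.4]
contact_force: [1.4, 0.3, 0.2]
width: 0.696
```

```bash
python3 -c "
from h import *
tgt([.425,-.0135,.3],13.5)"
```

```text
t 1.35 p [ 0.3838 -0.1006  0.3312] xax [ 0.0019 -0.0018 -1.    ] zyaw 14.01 F [1.35 0.27 0.24] T [-0.031 -0.041 -0.026] w 0.696 q [-24.8 -21.3 113.4  -0.   87.7 -38.8]
offset cm [ 4.12  8.71 -3.12] rotvec [ 0.0018  0.0019 -0.0089]
```

carry_out(commands=[{"offset": [1.5, 3, -2], "delta_rot": [0, 0, 0], "fingers": 0.3}, {"offset": [3, 6, -5], "delta_rot": [0, 0, 0], "fingers": 0.3}, {"offset": [4, 8.7, -8], "delta_rot": [0, 0, -0.01], "fingers": 0.3}, {"offset": [4.1, 8.7, -11], "delta_rot": [0, 0, -0.01], "fingers": 0.3}, {"offset": [4.1, 8.7, -13], "delta_rot": [0, 0, -0.01], "fingers": 0.3}])

```text
time_s: 1.77
position: [0.423, -0.0113, 0.1975]
tool_rot: [176.9, 89.8, -169.4]
contact_force: [-0.1, 0.0, -0.5]
width: 0.701
```

```bash
python3 -c "
from h import *
rep();d=cam('wrist');save(d,'w1');print(d['eye'],d['rotation'])
for p in ([.425,-.0135,.048],[.397,.104,.028]):print(px(d,p))"
```

```text
t 1.77 p [ 0.423  -0.0113  0.1975] xax [-2.9e-03 -5.0e-04 -1.0e+00] zyaw 13.66 F [-0.1   0.03 -0.52] T [ 0.026 -0.002 -0.019] w 0.701 q [-1.100e+01 -1.140e+01  1.202e+02 -1.000e-01  7.140e+01 -2.460e+01]
[0.40274151 0.07140939 0.33918866] [[ 0.9717439   0.22393237  0.07461959]
 [ 0.23602441 -0.9185029  -0.31724581]
 [-0.0025033   0.32589373 -0.94540309]]
[257.56805113 178.98327583]
[258.35862889  47.40970589]
```

View pics/w1.png

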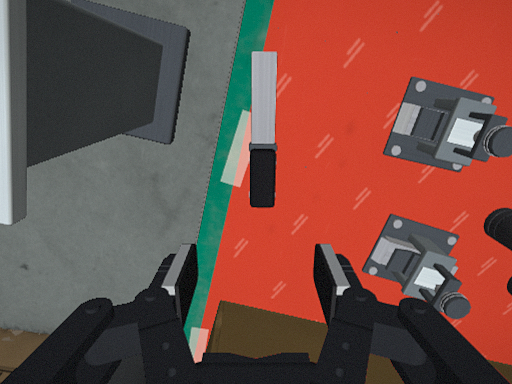

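The wrist view shows the handle top centred near (262.5,179) and the blade tip near (264.5,52). Both are close to the predicted pixels.

```bash
python3 -c "
from h import *
d=load('w1')
for u,v,z in [(251,151,.048),(275,151,.048),(251,207,.048),(275,207,.048),(252.5,52,.028),(276.5,52,.028)]:print(pt(d,u,v,z).round(4))
# caps & front-plate corners
for u,v in [(500,140),(456,305)]:print('cap',pt(d,u,v,.105).round(4))
"
```

```text
[0.4122 0.0122 0.048 ]
[0.4346 0.0177 0.048 ]
[ 0.4256 -0.0441  0.048 ]
[ 0.4494 -0.0383  0.048 ]
[0.3926 0.099  0.028 ]
[0.4143 0.1042 0.028 ]
cap [0.5927 0.077  0.105 ]
cap [ 0.6277 -0.0715  0.105 ]
```

carry_out(commands=[{"offset": [0.2, -0.1, -4], "delta_rot": [0, 0.003, -0.006], "fingers": 0.3}, {"offset": [0.5, -0.2, -8], "delta_rot": [0, 0.003, -0.006], "fingers": 0.3}, {"offset": [0.6, -0.2, -12], "delta_rot": [0, 0.003, -0.006], "fingers": 0.3}, {"offset": [0.6, -0.2, -15], "delta_rot": [0, 0.003, -0.006], "fingers": 0.3}, {"offset": [0.6, -0.2, -16], "delta_rot": [0, 0.003, -0.006], "fingers": 0.3}])

```text
time_s: 2.23
position: [0.4217, -0.0129, 0.0296]
tool_rot: [160.6, 88.7, 173.8]
contact_force: [-1.7, 0.9, -0.6]
width: 0.702
```

```bash
python3 -c "
from h import *
tgt([.429,-.013,.010],13.3);d=cam('wrist');save(d,'w2')
for p in ([.429,-.013,.048],[.403,.102,.028]):print(px(d,p))"
```

```text
t 2.23 p [ 0.4217 -0.0129  0.0296] xax [-0.0226  0.0025 -0.9997] zyaw 13.22 F [-1.69  0.89 -0.61] T [0.02  0.097 0.001] w 0.702 q [-1.120e+01  5.400e+00  1.257e+02 -1.000e-01  5.020e+01 -2.430e+01]
offset cm [ 0.73 -0.01 -1.96] rotvec [-0.0025 -0.0226  0.0015]
[270.59689195 279.87341165]
[276.25703012   5.30142961]
```

View pics/w2.png

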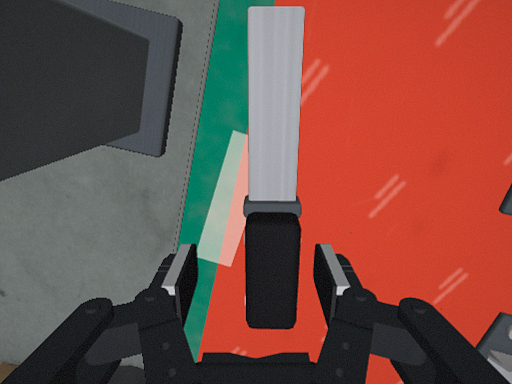

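The handle is centred between the fingers near (271,272), with the tip at (276,6), which matches the prediction. I'll descend and grip.

carry_out(commands=[{"offset": [0.4, 0, -1], "delta_rot": [0, -0.023, 0], "fingers": 0.3}, {"offset": [0.7, 0, -1.8], "delta_rot": [0, -0.023, 0], "fingers": 0.3}, {"offset": [0.7, 0, -1.8], "delta_rot": [0, -0.023, 0], "fingers": 0.3}, {"offset": [0.7, 0, -1.8], "delta_rot": [0, -0.023, 0], "fingers": 0.3}])

```text
time_s: 2.62
position: [0.4305, -0.0134, 0.0134]
tool_rot: [24.8, 89.8, 38.0]
contact_force: [0.5, 0.1, 0.9]
width: 0.698
```

```bash
python3 -c "
from h import *
tgt([.429,-.013,.011],13.3)"
```

```text
t 2.62 p [ 0.4305 -0.0134  0.0134] xax [ 0.0025  0.002  -1.    ] zyaw 13.2 F [0.47 0.06 0.87] T [0.008 0.049 0.016] w 0.698 q [-11.2   7.6 125.7   0.2  46.6 -24.6]
offset cm [-0.15  0.04 -0.24] rotvec [-0.002   0.0025  0.0017]
```

carry_out(commands=[{"offset": [0, 0, -0.2], "delta_rot": [-0.002, 0.002, 0], "fingers": 0.7}, {"offset": [0, 0, -0.2], "delta_rot": [-0.002, 0.002, 0], "fingers": 1}, {"offset": [0, 0, -0.2], "delta_rot": [-0.002, 0.002, 0], "fingers": 1}, {"offset": [0, 0, -0.2], "delta_rot": [-0.002, 0.002, 0], "fingers": 1}, {"offset": [0, 0, -0.2], "delta_rot": [-0.002, 0.002, 0], "fingers": 1}], force=90)

```text
time_s: 3.03
position: [0.432, -0.0137, 0.0127]
tool_rot: [-24.9, 89.8, -11.7]
contact_force: [-0.7, -1.3, 5.9]
width: 0.292
```

```bash
python3 -c "
from h import *
rep()"
```

```text
t 3.03 p [ 0.432  -0.0137  0.0127] xax [ 3.3e-03 -7.0e-04 -1.0e+00] zyaw 13.21 F [-0.73 -1.34  5.9 ] T [ 0.005  0.063 -0.014] w 0.292 q [-11.1   7.8 125.5  -0.   46.5 -24.3]
```

carry_out(commands=[{"offset": [0, 0, 2], "delta_rot": [0, 0, 0], "fingers": 1}, {"offset": [0, 0, 4], "delta_rot": [0, 0, -0.05], "fingers": 1}, {"offset": [0, 0, 5], "delta_rot": [0, 0, -0.15], "fingers": 1}, {"offset": [-0.5, 1, 5], "delta_rot": [0, 0, -0.27], "fingers": 1}, {"offset": [-0.5, 2, 5], "delta_rot": [0, 0, -0.39], "fingers": 1}])

```text
time_s: 3.45
position: [0.4268, 0.0063, 0.0634]
tool_rot: [-21.1, 89.8, -30.6]
contact_force: [-0.8, -1.2, -1.5]
width: 0.289
```

carry_out(commands=[{"offset": [-0.3, 0.5, 0], "delta_rot": [0, 0, -0.12], "fingers": 1}, {"offset": [-0.6, 1, 0], "delta_rot": [0, 0, -0.24], "fingers": 1}, {"offset": [-0.9, 1.5, 0], "delta_rot": [0, 0, -0.36], "fingers": 1}, {"offset": [-1.2, 2, 0], "delta_rot": [0, 0, -0.48], "fingers": 1}, {"offset": [-1.5, 2.5, 0], "delta_rot": [0, 0, -0.6], "fingers": 1}])

```text
time_s: 3.87
position: [0.4108, 0.0317, 0.063]
tool_rot: [-39.2, 89.8, -83.4]
contact_force: [-0.6, -0.2, -1.0]
width: 0.291
```

carry_out(commands=[{"offset": [-0.1, 1, 0], "delta_rot": [0, 0, -0.12], "fingers": 1}, {"offset": [-0.1, 2, 0], "delta_rot": [0, 0, -0.24], "fingers": 1}, {"offset": [-0.1, 3, 0], "delta_rot": [0, 0, -0.36], "fingers": 1}, {"offset": [-0.1, 4, 0], "delta_rot": [0, 0, -0.48], "fingers": 1}, {"offset": [-0.1, 4.2, 0], "delta_rot": [0, 0, -0.6], "fingers": 1}])

```text
time_s: 4.28
position: [0.4089, 0.0748, 0.0626]
tool_rot: [-60.1, 89.8, -139.0]
contact_force: [0.5, -0.1, -0.7]
width: 0.295
```

```bash
python3 -c "
from h import *
tgt([.41,.0725,.0155],-88.7)"
```

```text
t 4.28 p [0.4089 0.0748 0.0626] xax [-0.0029 -0.0025 -1.    ] zyaw -78.91 F [ 0.46 -0.08 -0.69] T [-0.015  0.052  0.035] w 0.295 q [  0.8  -0.  126.6  -0.2  53.6  79.8]
offset cm [ 0.11 -0.23 -4.71] rotvec [ 0.0023 -0.0031 -0.1708]
```

carry_out(commands=[{"offset": [0, -0.1, -1], "delta_rot": [0.002, -0.003, -0.12], "fingers": 1}, {"offset": [0, -0.2, -3], "delta_rot": [0.002, -0.003, -0.171], "fingers": 1}, {"offset": [0, -0.2, -4.6], "delta_rot": [0.002, -0.003, -0.171], "fingers": 1}, {"offset": [0, -0.2, -4.7], "delta_rot": [0.002, -0.003, -0.171], "fingers": 1}, {"offset": [0, -0.2, -4.7], "delta_rot": [0.002, -0.003, -0.171], "fingers": 1}])

```text
time_s: 4.7
position: [0.4074, 0.0728, 0.0147]
tool_rot: [-87.1, 89.8, -175.8]
contact_force: [-0.1, -0.3, -1.2]
width: 0.294
```

```bash
python3 -c "
from h import *
tgt([.41,.0725,.0155],-88.7);d=cam('wrist');save(d,'w3')
for p in ([.41,.0725,.048],[.53,.0753,.028],[.595,.0767,.105]):print(px(d,p))"
```

```text
t 4.7 p [0.4074 0.0728 0.0147] xax [-3.6e-03 -3.0e-04 -1.0e+00] zyaw -88.7 F [-0.06 -0.34 -1.24] T [-0.027  0.027  0.025] w 0.294 q [  0.4   5.7 127.6  -0.   46.9  89.1]
offset cm [ 0.26 -0.03  0.08] rotvec [ 0.0003 -0.0036  0.    ]
[257.8062123  289.36653419]
[258.08072771 -32.11703152]
[  277.41355738 -2325.55272162]
```

View pics/w3.png

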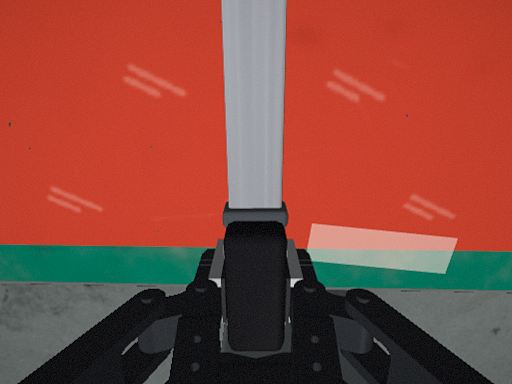

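The blade is gripped straight, centred near column 255 from row 0 to row 205. I'll check its alignment with the middle hold-down from the fixed cameras.

```bash
python3 -c "
from h import *
o=[]
for n in ('scene','side'):
    d=cam(n);save(d,n+'1');c=px(d,[.53,.075,.03]).astype(int);print(n,c)
    u,v=c[0]-45,c[1]-60;print(u,v);o.append(cv2.resize(d['img'][v:v+110,u:u+80],None,fx=5,fy=5,interpolation=cv2.INTER_CUBIC))
cv2.imwrite('pics/x1.png',np.hstack(o))"
```

```text
scene [284 206]
239 146
side [302 218]
257 158
```

View pics/x1.png

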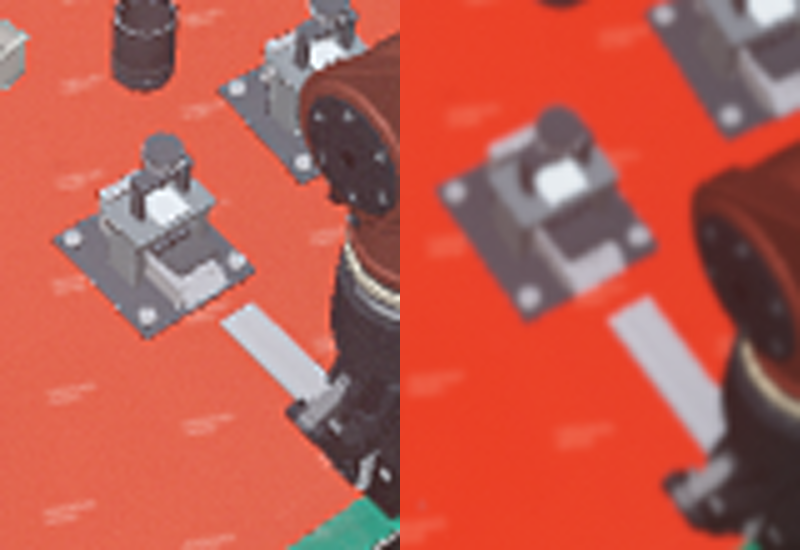

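```bash
python3 -c "
from h import *
S=load('scene1');D=load('side1')
s=lambda u,v,z:pt(S,239+u/5,146+v/5,z).round(4)
t=lambda u,v,z:pt(D,257+(u-400)/5,158+v/5,z).round(4)
print('tip',s(222,320,.03),s(252,305,.03),t(610,320,.03),t(648,297,.03))
print('cap',s(164,152,.105),t(564,127,.105))
print('plate front corners',s(147,338,.002),s(254,271,.002),t(527,322,.002),t(655,247,.002))
print('pl back-left',s(52,241,.002),t(439,186,.002))
"
```

```text
tip [0.5217 0.087  0.03  ] [0.5198 0.0663 0.03  ] [0.5255 0.0872 0.03  ] [0.5264 0.0638 0.03  ]
cap [0.5924 0.0781 0.105 ] [0.5969 0.0741 0.105 ]
plate front corners [0.5522 0.1162 0.002 ] [0.5534 0.0344 0.002 ] [0.5562 0.1155 0.002 ] [0.5588 0.035  0.002 ]
pl back-left [0.6425 0.1183 0.002 ] [0.6475 0.1135 0.002 ]
```

carry_out(commands=[{"offset": [0.6, 0, 0.05], "delta_rot": [0, -0.003, 0], "fingers": 1}, {"offset": [1.2, 0, 0.05], "delta_rot": [0, -0.003, 0], "fingers": 1}, {"offset": [1.8, 0.05, 0.05], "delta_rot": [0, -0.003, 0], "fingers": 1}, {"offset": [2.4, 0.05, 0.05], "delta_rot": [0, -0.003, 0], "fingers": 1}, {"offset": [2.6, 0.05, 0.05], "delta_rot": [0, -0.003, 0], "fingers": 1}], force=50)

```text
time_s: 5.27
position: [0.4376, 0.0732, 0.0175]
tool_rot: [86.8, 89.6, -1.9]
contact_force: [1.0, -0.5, -0.8]
width: 0.293
```

carry_out(commands=[{"offset": [0.2, 0, 0], "delta_rot": [0, 0, 0], "fingers": 1}, {"offset": [0.4, 0, 0], "delta_rot": [0, 0, 0], "fingers": 1}, {"offset": [0.6, 0, 0], "delta_rot": [0, 0, 0], "fingers": 1}, {"offset": [0.8, 0.02, 0], "delta_rot": [0, 0, 0], "fingers": 1}])

```text
time_s: 5.6
position: [0.4455, 0.0734, 0.0173]
tool_rot: [86.5, 89.7, -2.3]
contact_force: [0.8, -0.4, -0.6]
width: 0.292
```

```bash
python3 -c "
from h import *
rep()"
```

```text
t 5.6 p [0.4455 0.0734 0.0173] xax [ 5.8e-03 -2.0e-04 -1.0e+00] zyaw -88.71 F [ 0.78 -0.4  -0.55] T [-0.004  0.084 -0.014] w 0.292 q [  0.5   9.3 123.   -0.   47.3  89.2]
```

carry_out(commands=[{"offset": [0, 0, -0.15], "delta_rot": [0, 0.006, 0], "fingers": 1}, {"offset": [0, 0, -0.2], "delta_rot": [0, 0.006, 0], "fingers": 1}, {"offset": [0, 0, -0.2], "delta_rot": [0, 0.006, 0], "fingers": 1}])

```text
time_s: 5.85
position: [0.4456, 0.0734, 0.0152]
tool_rot: [-11.9, 90.0, -100.7]
contact_force: [0.2, 0.1, -0.1]
width: 0.289
```

```bash
python3 -c "
from h import *
tgt([.449,.0735,.0153],-88.6)"
```

```text
t 5.85 p [0.4456 0.0734 0.0152] xax [-0.e+00 -2.e-04 -1.e+00] zyaw -88.71 F [ 0.19  0.07 -0.05] T [ 0.013 -0.07  -0.013] w 0.289 q [  0.5   9.8 122.8  -0.   47.4  89.2]
offset cm [0.34 0.01 0.01] rotvec [ 0.0002 -0.      0.0019]
```

carry_out(commands=[{"offset": [0.2, 0, 0], "delta_rot": [0, 0, 0], "fingers": 1}, {"offset": [0.4, 0, 0], "delta_rot": [0, 0, 0], "fingers": 1}, {"offset": [0.5, 0, 0], "delta_rot": [0, 0, 0], "fingers": 1}])

```text
time_s: 6.1
position: [0.4509, 0.0734, 0.0153]
tool_rot: [41.6, 90.0, -47.1]
contact_force: [0.0, -0.1, -0.8]
width: 0.291
```

carry_out(commands=[{"offset": [0.15, 0, 0], "delta_rot": [0, 0, 0], "fingers": 1}, {"offset": [0.3, 0, 0], "delta_rot": [0, 0, 0], "fingers": 1}, {"offset": [0.3, 0, 0], "delta_rot": [0, 0, 0], "fingers": 1}])

```text
time_s: 6.35
position: [0.4544, 0.0734, 0.0154]
tool_rot: [69.0, 90.0, -19.7]
contact_force: [0.8, 0.1, -0.8]
width: 0.291
```

carry_out(commands=[{"offset": [0.15, 0, 0], "delta_rot": [0, 0, 0], "fingers": 1}, {"offset": [0.3, 0.01, 0], "delta_rot": [0, 0, 0], "fingers": 1}, {"offset": [0.3, 0.01, 0], "delta_rot": [0, 0, 0], "fingers": 1}])

```text
time_s: 6.6
position: [0.4576, 0.0735, 0.0154]
tool_rot: [72.3, 90.0, -16.4]
contact_force: [-0.4, 0.3, -0.7]
width: 0.294
```

carry_out(commands=[{"offset": [0.15, 0, 0], "delta_rot": [0, 0, 0], "fingers": 1}, {"offset": [0.3, 0.01, 0], "delta_rot": [0, 0, 0], "fingers": 1}, {"offset": [0.4, 0.01, 0], "delta_rot": [0, 0, 0], "fingers": 1}])

```text
time_s: 6.85
position: [0.4616, 0.0736, 0.0153]
tool_rot: [63.3, 90.0, -25.4]
contact_force: [0.5, 0.1, -1.9]
width: 0.292
```

carry_out(commands=[{"offset": [0.15, 0, 0], "delta_rot": [0, 0, 0], "fingers": 1}, {"offset": [0.3, 0.01, 0], "delta_rot": [0, 0, 0], "fingers": 1}, {"offset": [0.4, 0.01, 0], "delta_rot": [0, 0, 0], "fingers": 1}])

```text
time_s: 7.1
position: [0.4658, 0.0737, 0.0153]
tool_rot: [64.5, 90.0, -24.2]
contact_force: [-0.8, -0.1, -0.4]
width: 0.29
```

carry_out(commands=[{"offset": [0.15, 0, 0], "delta_rot": [0, 0, 0], "fingers": 1}, {"offset": [0.3, 0.01, 0], "delta_rot": [0, 0, 0], "fingers": 1}, {"offset": [0.4, 0.01, 0], "delta_rot": [0, 0, 0], "fingers": 1}])

```text
time_s: 7.35
position: [0.4702, 0.0738, 0.0153]
tool_rot: [72.1, 90.0, -16.6]
contact_force: [0.2, -0.7, -1.5]
width: 0.29
```

carry_out(commands=[{"offset": [0.3, 0, 0], "delta_rot": [0, 0, 0], "fingers": 1}, {"offset": [0.6, 0.01, 0], "delta_rot": [0, 0, 0], "fingers": 1}, {"offset": [0.9, 0.02, 0], "delta_rot": [0, 0, 0], "fingers": 1}])

```text
time_s: 7.6
position: [0.4795, 0.074, 0.0153]
tool_rot: [74.0, 89.9, -14.7]
contact_force: [-0.1, 0.8, -2.5]
width: 0.293
```

carry_out(commands=[{"offset": [0.3, 0, 0], "delta_rot": [0, 0, 0], "fingers": 1}, {"offset": [0.6, 0.01, 0], "delta_rot": [0, 0, 0], "fingers": 1}, {"offset": [0.9, 0.02, 0], "delta_rot": [0, 0, 0], "fingers": 1}])

```text
time_s: 7.85
position: [0.4889, 0.0742, 0.0153]
tool_rot: [75.8, 89.9, -12.9]
contact_force: [0.3, -0.5, -1.7]
width: 0.295
```

```bash
python3 -c "
from h import *
rep()
d=cam('side');save(d,'side2');c=px(d,[.58,.075,.04]).astype(int);u,v=c[0]-60,c[1]-45
cv2.imwrite('pics/x2.png',cv2.resize(d['img'][v:v+90,u:u+120],None,fx=6,fy=6,interpolation=cv2.INTER_CUBIC))"
```

```text
t 7.85 p [0.4889 0.0742 0.0153] xax [ 9.e-04 -2.e-04 -1.e+00] zyaw -88.72 F [ 0.31 -0.51 -1.7 ] T [0.064 0.107 0.003] w 0.295 q [  0.5  14.2 117.2  -0.   48.5  89.2]
```

View pics/x2.png

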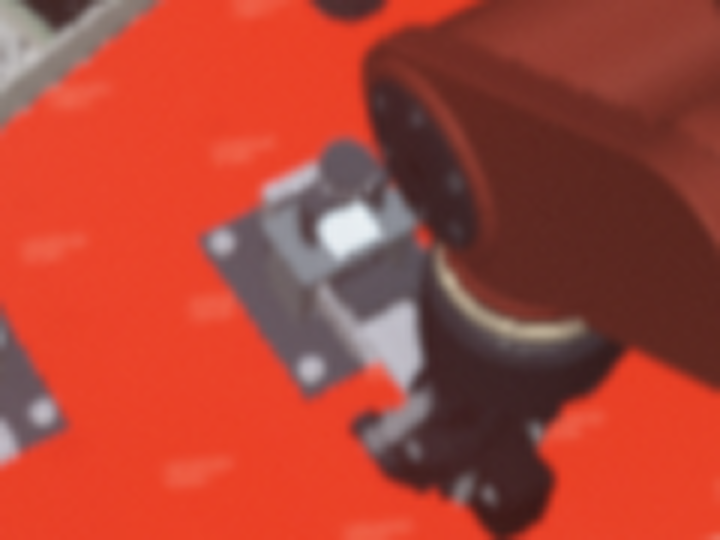

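The blade is clearly under the middle shoe, with the tip about 20 mm from the stop, and there is no drag. The middle hold-down is the slack one, so I'll withdraw and try the right-hand one.

carry_out(commands=[{"offset": [-2, -0.04, 0], "delta_rot": [0, 0, 0], "fingers": 1}, {"offset": [-4, -0.08, 0], "delta_rot": [0, 0, 0], "fingers": 1}, {"offset": [-6, -0.12, 0], "delta_rot": [0, 0, 0], "fingers": 1}, {"offset": [-8, -0.16, 0], "delta_rot": [0, 0, 0], "fingers": 1}, {"offset": [-8.4, -0.2, 0.5], "delta_rot": [0, 0, 0], "fingers": 1}])

```text
time_s: 8.32
position: [0.4004, 0.0723, 0.0187]
tool_rot: [-89.2, 89.7, -177.9]
contact_force: [-0.7, -1.0, -2.2]
width: 0.292
```

carry_out(commands=[{"offset": [0, -2, 1], "delta_rot": [0, 0, 0], "fingers": 1}, {"offset": [0.5, -6, 1], "delta_rot": [0, 0, -0.03], "fingers": 1}, {"offset": [1.5, -10, 1], "delta_rot": [0, 0, -0.06], "fingers": 1}, {"offset": [3, -13.5, 1], "delta_rot": [0, 0, -0.083], "fingers": 1}, {"offset": [3.5, -13.7, 0], "delta_rot": [0, 0, -0.083], "fingers": 1}])

```text
time_s: 8.73
position: [0.4427, -0.0716, 0.0226]
tool_rot: [54.9, 89.5, -38.9]
contact_force: [0.7, -0.5, -1.4]
width: 0.291
```

```bash
python3 -c "
from h import *
tgt([.4414,-.0647,.0153],-93.5)
o=[]
for n in ('scene','side'):
    d=cam(n);save(d,n+'3');c=px(d,[.60,-.074,.05]).astype(int)
    u,v=c[0]-40,c[1]-45;print(u,v);o.append(cv2.resize(d['img'][v:v+110,u:u+80],None,fx=5,fy=5,interpolation=cv2.INTER_CUBIC))
cv2.imwrite('pics/x3.png',np.hstack(o))"
```

```text
t 8.73 p [ 0.4427 -0.0716  0.0226] xax [ 0.0072 -0.0058 -1.    ] zyaw -93.76 F [ 0.65 -0.48 -1.38] T [-0.008 -0.031  0.011] w 0.291 q [-18.    8.3 123.5  -0.3  47.8  75.9]
offset cm [-0.13  0.69 -0.73] rotvec [0.0058 0.0072 0.0045]
268 119
295 123
```

View pics/x3.png

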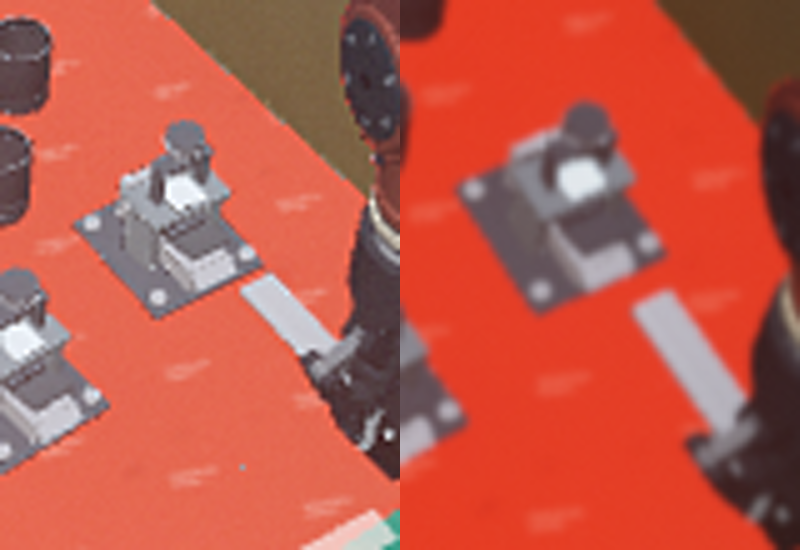

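```bash
python3 -c "
from h import *
S=load('scene3');D=load('side3')
s=lambda u,v,z:pt(S,268+u/5,119+v/5,z).round(4)
t=lambda u,v,z:pt(D,295+(u-400)/5,123+v/5,z).round(4)
print('tip',s(241,291,.037),s(270,273,.037),t(632,310,.037),t(672,288,.037))
print('cap',s(186,135,.105),t(587,119,.105))
for q,a,b,c in ((s,(157,319),(262,265),(73,225)),(t,(542,315),(665,253),(459,187))):
    a,b,c=[q(*x,.002)[:2] for x in (a,b,c)]
    print('front',a,b,'back',c,'ctr',(b+c)/2,'yaws',np.degrees(np.arctan2(-(a-b)[0],(a-b)[1])),np.degrees(np.arctan2(*(c-a)[::-1])))
"
```

```text
tip [ 0.5547 -0.0663  0.037 ] [ 0.555 -0.09   0.037] [ 0.5558 -0.063   0.037 ] [ 0.5559 -0.0887  0.037 ]
cap [ 0.6271 -0.0758  0.105 ] [ 0.6324 -0.0768  0.105 ]
front [ 0.5879 -0.0324] [ 0.5826 -0.1141] back [ 0.6784 -0.0391] ctr [ 0.6305 -0.0766] yaws -3.7116612978220425 -4.234062763588068
front [ 0.5915 -0.0361] [ 0.5894 -0.1159] back [ 0.6823 -0.0429] ctr [ 0.63585 -0.0794 ] yaws -1.507435758774961 -4.282878465246134
```

carry_out(commands=[{"offset": [-0.1, 0.3, -0.4], "delta_rot": [0.006, 0.007, 0], "fingers": 1}, {"offset": [-0.1, 0.46, -0.7], "delta_rot": [0.006, 0.007, 0], "fingers": 1}, {"offset": [-0.1, 0.46, -0.73], "delta_rot": [0.006, 0.007, 0], "fingers": 1}, {"offset": [-0.1, 0.46, -0.73], "delta_rot": [0.006, 0.007, 0], "fingers": 1}])

```text
time_s: 9.17
position: [0.4372, -0.0622, 0.0129]
tool_rot: [-108.2, 89.4, 158.3]
contact_force: [-1.5, -2.8, 4.4]
width: 0.294
```

```bash
python3 -c "
from h import *
tgt([.4714,-.069,.0153],-93.7)"
```

```text
t 9.17 p [ 0.4372 -0.0622  0.0129] xax [-0.0096  0.0038 -0.9999] zyaw -93.51 F [-1.51 -2.82  4.37] T [-0.553  0.212 -0.109] w 0.294 q [-1.720e+01  9.300e+00  1.238e+02  1.000e-01  4.750e+01  7.620e+01]
offset cm [ 3.42 -0.68  0.24] rotvec [-0.0038 -0.0096 -0.0034]
```

carry_out(commands=[{"offset": [0.3, -0.3, 0.3], "delta_rot": [-0.004, -0.01, -0.003], "fingers": 1}, {"offset": [0.4, -0.47, 0.25], "delta_rot": [-0.004, -0.01, -0.003], "fingers": 1}, {"offset": [0.4, -0.47, 0.25], "delta_rot": [-0.004, -0.01, -0.003], "fingers": 1}, {"offset": [0.4, -0.47, 0.25], "delta_rot": [-0.004, -0.01, -0.003], "fingers": 1}])

```text
time_s: 9.5
position: [0.4408, -0.0663, 0.0152]
tool_rot: [-161.9, 90.0, 104.5]
contact_force: [-0.5, 0.6, -0.8]
width: 0.293
```

```bash
python3 -c "
from h import *
tgt([.4414,-.067,.0155],-93.7)"
```

```text
t 9.5 p [ 0.4408 -0.0663  0.0152] xax [-0.e+00  2.e-04 -1.e+00] zyaw -93.64 F [-0.47  0.62 -0.82] T [-0.03   0.006 -0.053] w 0.293 q [-17.6   9.1 123.6   0.   47.3  76. ]
offset cm [ 0.06 -0.07  0.03] rotvec [-0.0002 -0.     -0.0011]
```

carry_out(commands=[{"offset": [0.7, -0.07, 0], "delta_rot": [0, 0, 0], "fingers": 1}, {"offset": [1.4, -0.12, 0], "delta_rot": [0, 0, 0], "fingers": 1}, {"offset": [2.1, -0.17, 0], "delta_rot": [0, 0, 0], "fingers": 1}, {"offset": [2.5, -0.2, 0], "delta_rot": [0, 0, 0], "fingers": 1}, {"offset": [2.5, -0.2, 0], "delta_rot": [0, 0, 0], "fingers": 1}])

```text
time_s: 9.92
position: [0.4677, -0.0687, 0.0156]
tool_rot: [83.0, 89.9, -10.6]
contact_force: [0.7, 0.1, -1.9]
width: 0.295
```

carry_out(commands=[{"offset": [0.3, -0.02, 0], "delta_rot": [0, 0, 0], "fingers": 1}, {"offset": [0.6, -0.04, 0], "delta_rot": [0, 0, 0], "fingers": 1}, {"offset": [0.8, -0.05, 0], "delta_rot": [0, 0, 0], "fingers": 1}, {"offset": [0.8, -0.05, 0], "delta_rot": [0, 0, 0], "fingers": 1}])

```text
time_s: 10.25
position: [0.4763, -0.0693, 0.0157]
tool_rot: [83.3, 89.9, -10.3]
contact_force: [0.0, -0.8, -2.1]
width: 0.29
```

```bash
python3 -c "
from h import *
tgt([.4754,-.069,.0155],-93.7)"
```

```text
t 10.25 p [ 0.4763 -0.0693  0.0157] xax [ 2.4e-03 -4.0e-04 -1.0e+00] zyaw -93.63 F [ 0.02 -0.76 -2.06] T [-0.031  0.028 -0.001] w 0.29 q [-16.7  12.8 119.    0.   48.1  77. ]
offset cm [-0.09  0.03 -0.02] rotvec [ 0.0004  0.0024 -0.0012]
```

Now in small steps.

carry_out(commands=[{"offset": [0.15, -0.01, 0], "delta_rot": [0, 0.002, 0], "fingers": 1}, {"offset": [0.3, -0.02, 0], "delta_rot": [0, 0.002, 0], "fingers": 1}, {"offset": [0.4, -0.03, 0], "delta_rot": [0, 0.002, 0], "fingers": 1}])

```text
time_s: 10.5
position: [0.4804, -0.0696, 0.0157]
tool_rot: [47.1, 90.0, -46.5]
contact_force: [-0.3, 0.1, -1.8]
width: 0.295
```

carry_out(commands=[{"offset": [0.15, -0.01, 0], "delta_rot": [0, 0, 0], "fingers": 1}, {"offset": [0.3, -0.02, 0], "delta_rot": [0, 0, 0], "fingers": 1}, {"offset": [0.3, -0.02, 0], "delta_rot": [0, 0, 0], "fingers": 1}])

```text
time_s: 10.75
position: [0.4839, -0.0699, 0.0159]
tool_rot: [63.2, 89.9, -30.4]
contact_force: [-0.8, 0.2, -1.0]
width: 0.294
```

carry_out(commands=[{"offset": [0.1, -0.01, 0], "delta_rot": [0, 0, 0], "fingers": 1}, {"offset": [0.2, -0.01, 0], "delta_rot": [0, 0, 0], "fingers": 1}, {"offset": [0.3, -0.02, 0], "delta_rot": [0, 0, 0], "fingers": 1}])

```text
time_s: 11.0
position: [0.487, -0.0702, 0.0159]
tool_rot: [62.9, 89.9, -30.7]
contact_force: [-0.2, 0.5, -1.2]
width: 0.293
```

carry_out(commands=[{"offset": [0.1, -0.01, 0], "delta_rot": [0, 0, 0], "fingers": 1}, {"offset": [0.2, -0.01, 0], "delta_rot": [0, 0, 0], "fingers": 1}, {"offset": [0.3, -0.02, 0], "delta_rot": [0, 0, 0], "fingers": 1}])

```text
time_s: 11.25
position: [0.4896, -0.0702, 0.0157]
tool_rot: [16.1, 90.0, -77.5]
contact_force: [-0.6, -0.9, -1.2]
width: 0.295
```

carry_out(commands=[{"offset": [0.1, -0.01, 0], "delta_rot": [0, 0, 0], "fingers": 1}, {"offset": [0.2, -0.01, 0], "delta_rot": [0, 0, 0], "fingers": 1}, {"offset": [0.3, -0.02, 0], "delta_rot": [0, 0, 0], "fingers": 1}])

```text
time_s: 11.5
position: [0.4919, -0.0702, 0.0154]
tool_rot: [-86.2, 89.9, -179.8]
contact_force: [-2.8, 0.9, -1.0]
width: 0.29
```

carry_out(commands=[{"offset": [0.1, -0.01, 0], "delta_rot": [0, 0, 0], "fingers": 1}, {"offset": [0.2, -0.01, 0], "delta_rot": [0, 0, 0], "fingers": 1}])

```text
time_s: 11.67
position: [0.4929, -0.0702, 0.0152]
tool_rot: [-91.7, 89.8, 174.7]
contact_force: [-5.1, -0.6, 2.3]
width: 0.29
```

carry_out(commands=[{"offset": [0.1, -0.01, 0], "delta_rot": [0, 0, 0], "fingers": 1}, {"offset": [0.2, -0.01, 0], "delta_rot": [0, 0, 0], "fingers": 1}, {"offset": [0.3, -0.02, 0], "delta_rot": [0, 0, 0], "fingers": 1}])

```text
time_s: 11.92
position: [0.4942, -0.0701, 0.0151]
tool_rot: [-93.3, 89.5, 173.1]
contact_force: [-9.3, -0.1, 5.8]
width: 0.294
```

```bash
python3 -c "
from h import *
rep()"
```

```text
t 11.92 p [ 0.4942 -0.0701  0.0151] xax [-0.0086  0.001  -1.    ] zyaw -93.61 F [-9.34 -0.11  5.79] T [ 0.036  0.871 -0.015] w 0.294 q [-1.610e+01  1.500e+01  1.162e+02 -1.000e-01  4.930e+01  7.760e+01]
```

carry_out(commands=[{"offset": [0.2, -0.01, 0], "delta_rot": [0, -0.006, 0], "fingers": 1}, {"offset": [0.3, -0.02, 0], "delta_rot": [0, -0.006, 0], "fingers": 1}, {"offset": [0.4, -0.03, 0], "delta_rot": [0, -0.006, 0], "fingers": 1}])

```text
time_s: 12.17
position: [0.495, -0.07, 0.0149]
tool_rot: [-98.1, 89.4, 168.3]
contact_force: [-13.7, 0.7, 9.4]
width: 0.291
```

```bash
python3 -c "
from h import *
rep()"
```

```text
t 12.17 p [ 0.495  -0.07    0.0149] xax [-0.0102  0.0021 -0.9999] zyaw -93.58 F [-13.72   0.72   9.39] T [-0.024  1.232 -0.139] w 0.291 q [-1.61e+01  1.52e+01  1.16e+02 -1.00e-01  4.94e+01  7.75e+01]
```

carry_out(commands=[{"offset": [0.3, -0.02, 0.1], "delta_rot": [0, -0.012, 0], "fingers": 1}, {"offset": [0.4, -0.03, 0.1], "delta_rot": [0, -0.016, 0], "fingers": 1}, {"offset": [0.5, -0.03, 0.1], "delta_rot": [0, -0.016, 0], "fingers": 1}])

```text
time_s: 12.42
position: [0.4955, -0.0698, 0.0147]
tool_rot: [-125.6, 89.7, 140.8]
contact_force: [-12.9, -1.1, 5.9]
width: 0.294
```

```bash
python3 -c "
from h import *
rep()"
```

```text
t 12.42 p [ 0.4955 -0.0698  0.0147] xax [-0.0042  0.0034 -1.    ] zyaw -93.58 F [-12.86  -1.11   5.87] T [-0.332  1.568 -0.22 ] w 0.294 q [-16.1  15.1 116.2   0.2  49.   77.3]
```

carry_out(commands=[{"offset": [0.4, -0.04, 0.1], "delta_rot": [0, -0.01, 0], "fingers": 1}, {"offset": [0.5, -0.04, 0.15], "delta_rot": [0, -0.01, 0], "fingers": 1}, {"offset": [0.6, -0.05, 0.15], "delta_rot": [0, -0.01, 0], "fingers": 1}, {"offset": [0.6, -0.05, 0.15], "delta_rot": [0, -0.01, 0], "fingers": 1}])

```text
time_s: 12.75
position: [0.4958, -0.0697, 0.0149]
tool_rot: [-122.3, 89.5, 144.1]
contact_force: [-14.4, -0.6, 7.9]
width: 0.291
```

```bash
python3 -c "
from h import *
rep()"
```

```text
t 12.75 p [ 0.4958 -0.0697  0.0149] xax [-0.0071  0.0051 -1.    ] zyaw -93.56 F [-14.38  -0.65   7.92] T [-0.227  1.691 -0.198] w 0.291 q [-16.1  15.2 116.    0.2  49.3  77.3]
```

carry_out(commands=[{"offset": [0.6, -0.04, 0.15], "delta_rot": [0, -0.008, 0], "fingers": 1}, {"offset": [0.8, -0.05, 0.15], "delta_rot": [0, -0.008, 0], "fingers": 1}, {"offset": [0.9, -0.06, 0.15], "delta_rot": [0, -0.008, 0], "fingers": 1}, {"offset": [0.9, -0.06, 0.15], "delta_rot": [0, -0.008, 0], "fingers": 1}])

```text
time_s: 13.08
position: [0.4974, -0.0691, 0.0146]
tool_rot: [-112.6, 89.0, 153.9]
contact_force: [-15.3, -0.2, 7.9]
width: 0.294
```

```bash
python3 -c "
from h import *
rep()"
```

```text
t 13.08 p [ 0.4974 -0.0691  0.0146] xax [-0.0159  0.0078 -0.9998] zyaw -93.48 F [-15.26  -0.21   7.88] T [-0.138  2.117 -0.004] w 0.294 q [-16.   15.7 115.5   0.2  49.9  77.3]
```

```bash
cat > slip.py <<'E'
from h import *
import sys
rep();d=cam('wrist');save(d,sys.argv[1]);a=load('w3')['img'];b=d['img']
for (x0,x1,y0,y1) in [(222,292,195,240),(225,290,215,350)]:
    r=cv2.matchTemplate(b[y0-40:y1+30,x0-15:x1+15],a[y0:y1,x0:x1],cv2.TM_CCOEFF_NORMED);_,m,_,l=cv2.minMaxLoc(r);print('shift px (du,dv)',l[0]-15,l[1]-40,round(m,3))
ed=b[:,250:262].mean(axis=(1,2));print('column profile 185..245',ed[185:246:3].round(0)); print('w3',a[:,250:262].mean(axis=(1,2))[185:246:3].round(0))
E
python3 slip.py w4
```

```text
t 13.08 p [ 0.4974 -0.0691  0.0146] xax [-0.0159  0.0078 -0.9998] zyaw -93.48 F [-15.26  -0.21   7.88] T [-0.138  2.117 -0.004] w 0.294 q [-16.   15.7 115.5   0.2  49.9  77.3]
shift px (du,dv) 0 1 0.981
shift px (du,dv) 0 0 0.762
column profile 185..245 [164. 165. 164. 164. 164. 164. 164. 165.  46.  53.  77.  83.  66.  11.
  13.  12.  12.  15.  20.  26.  28.]
w3 [161. 161. 161. 161. 162. 162. 161. 166.  27.  64.  78.  81.  31.  11.
  11.  12.  12.  20.  23.  26.  29.]
```

carry_out(commands=[{"offset": [0.6, -0.08, 0.2], "delta_rot": [0, -0.02, 0], "fingers": 1}, {"offset": [0.8, -0.1, 0.2], "delta_rot": [0, -0.025, 0], "fingers": 1}, {"offset": [1.0, -0.12, 0.2], "delta_rot": [0, -0.025, 0], "fingers": 1}, {"offset": [1.0, -0.12, 0.2], "delta_rot": [0, -0.025, 0], "fingers": 1}], force=90)

```text
time_s: 13.47
position: [0.4976, -0.0688, 0.0141]
tool_rot: [-127.2, 89.0, 139.4]
contact_force: [-21.3, -0.2, 11.3]
width: 0.291
```

```bash
python3 slip.py w5
```

```text
t 13.47 p [ 0.4976 -0.0688  0.0141] xax [-0.013   0.0112 -0.9999] zyaw -93.42 F [-21.29  -0.17  11.33] T [-0.244  2.666 -0.151] w 0.291 q [-16.1  15.7 115.5   0.5  49.7  76.9]
shift px (du,dv) 1 1 0.981
shift px (du,dv) 0 0 0.749
column profile 185..245 [163. 165. 164. 164. 164. 163. 164. 165.  46.  53.  76.  82.  67.  10.
  12.  11.  10.  17.  22.  25.  28.]
w3 [161. 161. 161. 161. 162. 162. 161. 166.  27.  64.  78.  81.  31.  11.
  11.  12.  12.  20.  23.  26.  29.]
```

The blade stops hard at about 21 N, with the tip about 50 mm short of the stop, and the handle has not slipped. The right-hand hold-down is the jammed one. I'll back out and go to the left one.

carry_out(commands=[{"offset": [-1, 0.06, 0.1], "delta_rot": [0.01, -0.01, 0], "fingers": 1}, {"offset": [-3, 0.2, 0.1], "delta_rot": [0.01, -0.012, 0], "fingers": 1}, {"offset": [-5, 0.33, 0.1], "delta_rot": [0.01, -0.012, 0], "fingers": 1}, {"offset": [-7, 0.5, 0.5], "delta_rot": [0.01, -0.012, 0], "fingers": 1}, {"offset": [-9, 0.6, 2], "delta_rot": [0.01, -0.012, 0], "fingers": 1}])

```text
time_s: 13.93
position: [0.4057, -0.0623, 0.0327]
tool_rot: [-168.8, 88.7, 97.7]
contact_force: [-0.5, 0.2, -1.2]
width: 0.291
```

```bash
python3 -c "
from h import *
rep();S=load('scene0');k=1.5625
for n,(u,v,z) in dict(tubeL=(327,440,.012),tubeR=(352,430,.012),tubetop=(340,428,.025),knob=(303,372,.08),knob0=(303,372,.04),platecorner=(328,407,.0),plateR=(300,387,0),scr=(280,385,.02)).items():print(n,pt(S,u/k,v/k,z).round(3))
tgt([.45,.2553,.0153],-91.5)"
```

```text
t 13.93 p [ 0.4057 -0.0623  0.0327] xax [-0.003   0.0221 -0.9998] zyaw -93.42 F [-0.52  0.21 -1.22] T [-0.007  0.037 -0.017] w 0.291 q [-19.4   3.1 127.7   1.5  49.8  73. ]
tubeL [0.466 0.378 0.012]
tubeR [0.457 0.334 0.012]
tubetop [0.466 0.352 0.025]
knob [0.562 0.358 0.08 ]
knob0 [0.586 0.347 0.04 ]
platecorner [0.524 0.339 0.   ]
plateR [0.586 0.356 0.   ]
scr [0.599 0.387 0.02 ]
t 13.93 p [ 0.4057 -0.0623  0.0327] xax [-0.003   0.0221 -0.9998] zyaw -93.42 F [-0.52  0.21 -1.22] T [-0.007  0.037 -0.017] w 0.291 q [-19.4   3.1 127.7   1.5  49.8  73. ]
offset cm [ 4.43 31.76 -1.74] rotvec [-0.0221 -0.0034  0.0335]
```

carry_out(commands=[{"offset": [0, 3, 1.5], "delta_rot": [-0.022, -0.003, 0], "fingers": 1}, {"offset": [0, 7, 2], "delta_rot": [-0.022, -0.003, 0.01], "fingers": 1}, {"offset": [0, 11, 2], "delta_rot": [-0.022, -0.003, 0.02], "fingers": 1}, {"offset": [0, 15, 2], "delta_rot": [-0.022, -0.003, 0.03], "fingers": 1}, {"offset": [0, 19, 2], "delta_rot": [-0.022, -0.003, 0.033], "fingers": 1}])

```text
time_s: 14.35
position: [0.4072, 0.1297, 0.0539]
tool_rot: [104.4, 89.7, 12.8]
contact_force: [1.0, 0.1, -0.7]
width: 0.293
```

carry_out(commands=[{"offset": [0.5, 4, 0], "delta_rot": [0, 0, 0], "fingers": 1}, {"offset": [1.5, 8, 0], "delta_rot": [0, 0, 0], "fingers": 1}, {"offset": [3, 11, 0], "delta_rot": [0, 0, 0], "fingers": 1}, {"offset": [4, 12.7, 0], "delta_rot": [0, 0, 0], "fingers": 1}, {"offset": [4, 12.7, -0.5], "delta_rot": [0, 0, 0], "fingers": 1}])

```text
time_s: 14.77
position: [0.4523, 0.2618, 0.0515]
tool_rot: [115.2, 89.1, 23.8]
contact_force: [1.1, 0.0, -0.5]
width: 0.292
```

```bash
python3 -c "
from h import *
tgt([.45,.2553,.02],-91.5)"
```

```text
t 14.77 p [0.4523 0.2618 0.0515] xax [ 0.0142  0.0063 -0.9999] zyaw -91.37 F [ 1.06  0.04 -0.54] T [ 0.011 -0.016  0.002] w 0.292 q [ 22.4  12.9 113.6   0.   52.6 113.7]
offset cm [-0.23 -0.65 -3.15] rotvec [-0.0063  0.0142 -0.0022]
```

carry_out(commands=[{"offset": [-0.2, -0.6, -1], "delta_rot": [-0.006, 0.01, 0], "fingers": 1}, {"offset": [-0.2, -0.65, -2.2], "delta_rot": [-0.006, 0.01, 0], "fingers": 1}, {"offset": [-0.2, -0.65, -2.9], "delta_rot": [-0.006, 0.012, 0], "fingers": 1}, {"offset": [-0.2, -0.65, -3.0], "delta_rot": [-0.006, 0.012, 0], "fingers": 1}, {"offset": [-0.2, -0.65, -3.0], "delta_rot": [-0.006, 0.012, 0], "fingers": 1}])

```text
time_s: 15.18
position: [0.4487, 0.2538, 0.0198]
tool_rot: [-46.9, 89.9, -138.3]
contact_force: [1.0, -0.0, -0.8]
width: 0.292
```

```bash
python3 -c "
from h import *
tgt([.45,.2553,.0153],-91.5)
o=[]
for n in ('scene','side'):
    d=cam(n);save(d,n+'6');c=px(d,[.60,.25,.05]).astype(int)
    u,v=c[0]-35,c[1]-45;print(u,v);o.append(cv2.resize(d['img'][v:v+110,u:u+80],None,fx=5,fy=5,interpolation=cv2.INTER_CUBIC))
cv2.imwrite('pics/x6.png',np.hstack(o))"
```

```text
t 15.18 p [0.4487 0.2538 0.0198] xax [-0.0012 -0.0011 -1.    ] zyaw -91.46 F [ 1.03 -0.05 -0.79] T [-0.005  0.007  0.013] w 0.292 q [ 21.7  16.  114.3  -0.   49.9 113.2]
offset cm [ 0.13  0.15 -0.45] rotvec [ 0.0011 -0.0012 -0.0008]
185 170
192 180
```

View pics/x6.png

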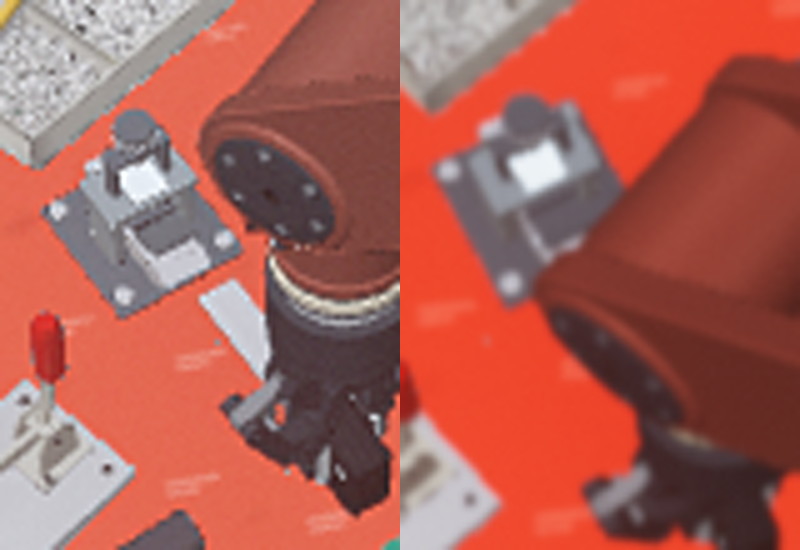

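```bash
python3 -c "
from h import *
S=load('scene6')
s=lambda u,v,z:pt(S,185+u/5,170+v/5,z).round(4)
print('tip',s(200,297,.035),s(237,279,.035),'kin',.4487+.12,.2538-.12*.0255)
print('cap',s(135,126,.105))
a,b,c=[s(*x,.002)[:2] for x in ((122,318),(242,248),(42,210))]
print('front',a,b,'back',c,'ctr',(b+c)/2,'yaws',np.degrees(np.arctan2(-(a-b)[0],(a-b)[1])),np.degrees(np.arctan2(*(c-a)[::-1])))
"
```

```text
tip [0.5626 0.2612 0.035 ] [0.5604 0.2379 0.035 ] kin 0.5687 0.25074
cap [0.6355 0.2513 0.105 ]
front [0.5956 0.293 ] [0.595  0.2108] back [0.6856 0.2892] ctr [0.6403 0.25  ] yaws -0.4182099414971281 -2.4177191151318254
```

carry_out(commands=[{"offset": [0.1, 0.2, -0.3], "delta_rot": [0, 0, 0], "fingers": 1}, {"offset": [0.1, 0.22, -0.43], "delta_rot": [0, 0, 0], "fingers": 1}, {"offset": [0.1, 0.22, -0.43], "delta_rot": [0, 0, 0], "fingers": 1}])

```text
time_s: 15.53
position: [0.4512, 0.2568, 0.017]
tool_rot: [97.0, 89.9, 5.6]
contact_force: [0.1, 0.8, -1.5]
width: 0.291
```

```bash
python3 -c "
from h import *
tgt([.48,.2552,.0155],-91.5)"
```

```text
t 15.53 p [0.4512 0.2568 0.017 ] xax [ 1.9e-03  2.0e-04 -1.0e+00] zyaw -91.44 F [ 0.1   0.85 -1.52] T [-0.009  0.049  0.012] w 0.291 q [ 21.9  16.5 113.9  -0.   49.4 113.4]
offset cm [ 2.88 -0.16 -0.15] rotvec [-0.0002  0.0019 -0.0011]
```

carry_out(commands=[{"offset": [0.4, -0.07, -0.15], "delta_rot": [0, 0.002, 0], "fingers": 1}, {"offset": [1, -0.09, -0.15], "delta_rot": [0, 0.002, 0], "fingers": 1}, {"offset": [1.7, -0.11, -0.15], "delta_rot": [0, 0.002, 0], "fingers": 1}, {"offset": [2.4, -0.13, -0.15], "delta_rot": [0, 0.002, 0], "fingers": 1}, {"offset": [2.8, -0.15, -0.15], "delta_rot": [0, 0.002, 0], "fingers": 1}])

```text
time_s: 15.95
position: [0.4811, 0.2555, 0.0159]
tool_rot: [114.6, 89.9, 23.1]
contact_force: [1.0, 0.0, -1.0]
width: 0.293
```

carry_out(commands=[{"offset": [0.2, 0, 0], "delta_rot": [0, 0, 0], "fingers": 1}, {"offset": [0.4, -0.01, 0], "delta_rot": [0, 0, 0], "fingers": 1}, {"offset": [0.6, -0.02, 0], "delta_rot": [0, 0, 0], "fingers": 1}, {"offset": [0.8, -0.02, 0], "delta_rot": [0, 0, 0], "fingers": 1}])

```text
time_s: 16.28
position: [0.4891, 0.2552, 0.0158]
tool_rot: [117.7, 89.9, 26.2]
contact_force: [-0.2, -0.3, -1.3]
width: 0.295
```

```bash
python3 -c "
from h import *
tgt([.49,.255,.0155],-91.5)"
```

```text
t 16.28 p [0.4891 0.2552 0.0158] xax [ 1.2e-03  6.0e-04 -1.0e+00] zyaw -91.46 F [-0.17 -0.27 -1.3 ] T [ 0.01   0.033 -0.004] w 0.295 q [ 20.3  19.9 109.5   0.   50.5 111.7]
offset cm [ 0.09 -0.02 -0.03] rotvec [-0.0006  0.0012 -0.0007]
```

carry_out(commands=[{"offset": [0.2, 0, 0], "delta_rot": [0, 0, 0], "fingers": 1}, {"offset": [0.4, -0.01, 0], "delta_rot": [0, 0, 0], "fingers": 1}, {"offset": [0.6, -0.02, 0], "delta_rot": [0, 0, 0], "fingers": 1}])

```text
time_s: 16.53
position: [0.4944, 0.2549, 0.0154]
tool_rot: [-115.7, 90.0, 152.8]
contact_force: [-0.7, 0.3, -2.7]
width: 0.29
```

carry_out(commands=[{"offset": [0.2, 0, 0], "delta_rot": [0, 0, 0], "fingers": 1}, {"offset": [0.4, -0.01, 0], "delta_rot": [0, 0, 0], "fingers": 1}, {"offset": [0.6, -0.02, 0], "delta_rot": [0, 0, 0], "fingers": 1}])

```text
time_s: 16.78
position: [0.4993, 0.2544, 0.0147]
tool_rot: [-80.5, 89.8, -172.0]
contact_force: [-2.3, -0.6, -2.9]
width: 0.294
```

carry_out(commands=[{"offset": [0.2, 0, 0], "delta_rot": [0, 0, 0], "fingers": 1}, {"offset": [0.4, -0.01, 0], "delta_rot": [0, 0, 0], "fingers": 1}, {"offset": [0.6, -0.02, 0], "delta_rot": [0, 0, 0], "fingers": 1}])

```text
time_s: 17.03
position: [0.5021, 0.254, 0.0142]
tool_rot: [-80.3, 89.4, -171.7]
contact_force: [-10.8, -0.4, 4.5]
width: 0.292
```

```bash
python3 -c "
from h import *
tgt([.51,.2547,.0155],-91.5)"
```

```text
t 17.03 p [0.5021 0.254  0.0142] xax [-0.0109 -0.0016 -0.9999] zyaw -91.48 F [-10.84  -0.37   4.52] T [ 0.088  1.181 -0.043] w 0.292 q [ 19.6  21.5 107.5   0.2  51.6 111. ]
offset cm [0.79 0.07 0.13] rotvec [ 0.0016 -0.0109 -0.0004]
```

carry_out(commands=[{"offset": [0.4, 0, 0.1], "delta_rot": [0, -0.012, 0], "fingers": 1}, {"offset": [0.6, 0, 0.1], "delta_rot": [0, -0.016, 0], "fingers": 1}, {"offset": [0.8, 0, 0.1], "delta_rot": [0, -0.016, 0], "fingers": 1}])

```text
time_s: 17.28
position: [0.5053, 0.2536, 0.014]
tool_rot: [-54.0, 89.6, -145.4]
contact_force: [-10.7, 0.9, 3.3]
width: 0.294
```

carry_out(commands=[{"offset": [0.4, 0, 0.1], "delta_rot": [0, -0.01, 0], "fingers": 1}, {"offset": [0.6, -0.01, 0.1], "delta_rot": [0, -0.01, 0], "fingers": 1}, {"offset": [0.8, -0.02, 0.1], "delta_rot": [0, -0.01, 0], "fingers": 1}])

```text
time_s: 17.53
position: [0.5086, 0.2532, 0.0139]
tool_rot: [-45.5, 89.6, -137.0]
contact_force: [-1.8, -0.7, 2.1]
width: 0.29
```

```bash
python3 -c "
from h import *
rep()"
```

```text
t 17.53 p [0.5086 0.2532 0.0139] xax [-0.0055 -0.0051 -1.    ] zyaw -91.47 F [-1.78 -0.66  2.07] T [-0.12   0.041  0.002] w 0.29 q [ 19.5  22.  106.9  -0.2  51.6 111.1]
```

carry_out(commands=[{"offset": [0.4, -0.01, 0.05], "delta_rot": [0, -0.006, 0], "fingers": 1}, {"offset": [0.8, -0.02, 0.05], "delta_rot": [0, -0.006, 0], "fingers": 1}, {"offset": [1.2, -0.02, 0.05], "delta_rot": [0, -0.006, 0], "fingers": 1}])

```text
time_s: 17.78
position: [0.5183, 0.253, 0.0142]
tool_rot: [-37.3, 89.6, -128.7]
contact_force: [-7.0, 0.9, 3.7]
width: 0.29
```

carry_out(commands=[{"offset": [0.4, -0.01, 0.05], "delta_rot": [0, -0.004, 0], "fingers": 1}, {"offset": [0.8, -0.02, 0.05], "delta_rot": [0, -0.004, 0], "fingers": 1}, {"offset": [1.2, -0.02, 0.05], "delta_rot": [0, -0.004, 0], "fingers": 1}])

```text
time_s: 18.03
position: [0.528, 0.2528, 0.0145]
tool_rot: [-42.8, 89.5, -134.3]
contact_force: [-6.3, 0.5, 3.0]
width: 0.297
```

```bash
python3 -c "
from h import *
rep()"
```

```text
t 18.03 p [0.528  0.2528 0.0145] xax [-0.0064 -0.0066 -1.    ] zyaw -91.48 F [-6.29  0.47  3.03] T [ 0.085  1.223 -0.032] w 0.297 q [ 18.8  23.6 104.4  -0.3  52.5 110.5]
```

A steady drag of about 6 to 7 N means this is the good one. I'll continue to the back stop.

carry_out(commands=[{"offset": [0.4, -0.01, 0.05], "delta_rot": [0, -0.006, 0], "fingers": 1}, {"offset": [0.8, -0.02, 0.05], "delta_rot": [0, -0.006, 0], "fingers": 1}, {"offset": [1.2, -0.02, 0.05], "delta_rot": [0, -0.006, 0], "fingers": 1}])

```text
time_s: 18.28
position: [0.5375, 0.2526, 0.0147]
tool_rot: [-40.7, 89.4, -132.2]
contact_force: [-6.2, 0.2, 2.6]
width: 0.293
```

carry_out(commands=[{"offset": [0.3, -0.01, 0.05], "delta_rot": [0, -0.004, 0], "fingers": 1}, {"offset": [0.6, -0.02, 0.05], "delta_rot": [0, -0.004, 0], "fingers": 1}, {"offset": [0.9, -0.02, 0.05], "delta_rot": [0, -0.004, 0], "fingers": 1}])

```text
time_s: 18.53
position: [0.5443, 0.2523, 0.0148]
tool_rot: [-43.6, 89.4, -135.1]
contact_force: [-7.1, -1.3, 2.4]
width: 0.291
```

carry_out(commands=[{"offset": [0.2, -0.01, 0.05], "delta_rot": [0, -0.004, 0], "fingers": 1}, {"offset": [0.4, -0.02, 0.05], "delta_rot": [0, -0.004, 0], "fingers": 1}, {"offset": [0.6, -0.02, 0.05], "delta_rot": [0, -0.004, 0], "fingers": 1}])

```text
time_s: 18.78
position: [0.5484, 0.2521, 0.0149]
tool_rot: [-43.3, 89.3, -134.8]
contact_force: [-6.1, -0.3, 1.8]
width: 0.29
```

```bash
python3 -c "
from h import *
rep()"
```

```text
t 18.78 p [0.5484 0.2521 0.0149] xax [-0.0085 -0.0086 -0.9999] zyaw -91.51 F [-6.14 -0.32  1.75] T [ 0.163  1.353 -0.04 ] w 0.29 q [ 18.2  25.4 101.7  -0.4  53.5 109.9]
```

carry_out(commands=[{"offset": [0.2, -0.01, 0], "delta_rot": [0, -0.004, 0], "fingers": 1}, {"offset": [0.4, -0.02, 0], "delta_rot": [0, -0.004, 0], "fingers": 1}, {"offset": [0.6, -0.02, 0], "delta_rot": [0, -0.004, 0], "fingers": 1}])

```text
time_s: 19.03
position: [0.5527, 0.2519, 0.0149]
tool_rot: [-42.1, 89.3, -133.6]
contact_force: [-6.4, 0.9, 3.0]
width: 0.29
```

carry_out(commands=[{"offset": [0.2, -0.01, 0], "delta_rot": [0, -0.004, 0], "fingers": 1}, {"offset": [0.4, -0.02, 0], "delta_rot": [0, -0.004, 0], "fingers": 1}, {"offset": [0.6, -0.02, 0], "delta_rot": [0, -0.004, 0], "fingers": 1}])

```text
time_s: 19.28
position: [0.5533, 0.2518, 0.0147]
tool_rot: [-58.1, 88.8, -149.7]
contact_force: [-21.1, 0.1, 14.3]
width: 0.292
```

```bash
python3 -c "
from h import *
rep()"
```

```text
t 19.28 p [0.5533 0.2518 0.0147] xax [-0.0175 -0.0103 -0.9998] zyaw -91.54 F [-21.06   0.15  14.26] T [ 0.226  2.735 -0.043] w 0.292 q [ 18.   26.1 100.7  -0.3  54.3 109.7]
```

carry_out(commands=[{"offset": [0.2, 0, 0.05], "delta_rot": [0, -0.006, 0], "fingers": 1}, {"offset": [0.2, 0, 0.05], "delta_rot": [0, -0.006, 0], "fingers": 1}, {"offset": [0.2, 0, 0.05], "delta_rot": [0, -0.006, 0], "fingers": 1}, {"offset": [0.1, 0, 0.05], "delta_rot": [0, -0.006, 0], "fingers": 1}, {"offset": [0, 0, 0.05], "delta_rot": [0, -0.006, 0], "fingers": 1}])

```text
time_s: 19.7
position: [0.5533, 0.2519, 0.0152]
tool_rot: [-45.6, 89.1, -137.1]
contact_force: [-0.3, 0.3, -3.1]
width: 0.291
```

```bash
python3 slip.py w6
```

```text
t 19.7 p [0.5533 0.2519 0.0152] xax [-0.011  -0.0102 -0.9999] zyaw -91.54 F [-0.3   0.34 -3.08] T [0.194 0.492 0.002] w 0.291 q [ 18.   25.9 100.9  -0.4  53.9 109.9]
shift px (du,dv) 0 0 0.981
shift px (du,dv) 0 0 0.775
column profile 185..245 [180. 180. 179. 179. 179. 179. 179. 181.  24.  65.  86.  91.  54.  12.
  14.  16.  16.  20.  25.  29.  33.]
w3 [161. 161. 161. 161. 162. 162. 161. 166.  27.  64.  78.  81.  31.  11.
  11.  12.  12.  20.  23.  26.  29.]
```

carry_out(commands=[{"offset": [0, 0, 0], "delta_rot": [0, 0, 0], "fingers": 0.8}, {"offset": [0, 0, 0], "delta_rot": [0, 0, 0], "fingers": 0.5}, {"offset": [0, 0, 0], "delta_rot": [0, 0, 0], "fingers": 0.4}, {"offset": [0, 0, 0], "delta_rot": [0, 0, 0], "fingers": 0.4}, {"offset": [0, 0, 0], "delta_rot": [0, 0, 0], "fingers": 0.4}])

```text
time_s: 20.17
position: [0.5549, 0.2521, 0.016]
tool_rot: [-37.8, 89.3, -129.3]
contact_force: [-0.6, 1.0, -0.7]
width: 0.599
```

carry_out(commands=[{"offset": [0, 0, 1], "delta_rot": [0, 0, 0], "fingers": 0.4}, {"offset": [0, 0, 2.5], "delta_rot": [0, 0, 0], "fingers": 0.4}, {"offset": [0, 0, 5], "delta_rot": [0, -0.01, 0], "fingers": 0.4}, {"offset": [0, 0, 9], "delta_rot": [0, -0.01, 0], "fingers": 0.4}, {"offset": [0, 0, 13], "delta_rot": [0, -0.01, 0], "fingers": 0.4}])

```text
time_s: 20.58
position: [0.5539, 0.2516, 0.1468]
tool_rot: [2.5, 89.4, -89.1]
contact_force: [0.6, 0.5, -0.4]
width: 0.598
```

```bash
python3 -c "
from h import *
tgt([.643,.2497,.15],-91.5);d=cam('wrist');save(d,'w7');print('cap px',px(d,[.643,.2497,.105]),'handle',px(d,[.5533,.2519,.05]))
cv2.imwrite('pics/w7.png',d['img'])"
```

```text
t 20.58 p [0.5539 0.2516 0.1468] xax [ 2.000e-04 -1.040e-02 -9.999e-01] zyaw -91.55 F [ 0.62  0.47 -0.41] T [-0.028 -0.044  0.035] w 0.598 q [ 18.1  15.3  98.5  -0.6  66.4 109.9]
offset cm [ 8.91 -0.19  0.32] rotvec [0.0104 0.0002 0.0008]
cap px [254.96904995  74.57285028] handle [254.71066162 193.13928158]
```

View pics/w7.png

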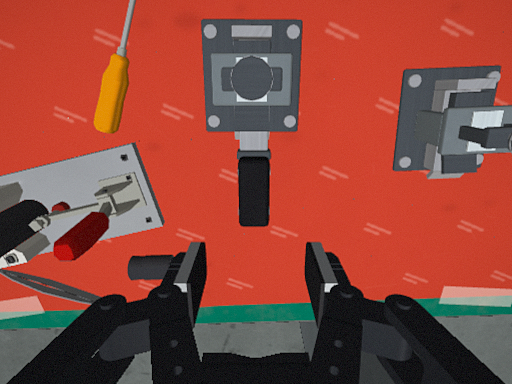

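The wrist view shows the blade in the left hold-down, with the cap at (252,77) against a predicted (255,75). Next I'll shut the fingers and go over the cap.

carry_out(commands=[{"offset": [1, 0, 0], "delta_rot": [0.01, 0, 0], "fingers": 1}, {"offset": [4, 0, 0], "delta_rot": [0.01, 0, 0], "fingers": 1}, {"offset": [7, 0, 0], "delta_rot": [0.01, 0, 0], "fingers": 1}, {"offset": [8.8, 0, 0], "delta_rot": [0.01, 0, 0], "fingers": 1}, {"offset": [8.8, 0, -1], "delta_rot": [0.01, 0, 0], "fingers": 1}])

```text
time_s: 21.05
position: [0.6547, 0.2541, 0.1526]
tool_rot: [106.2, 88.3, 14.6]
contact_force: [-0.5, 0.3, 0.5]
width: 0.0
```

carry_out(commands=[{"offset": [0, 0, 0], "delta_rot": [0, 0, 0], "fingers": 1}, {"offset": [0, 0, 0], "delta_rot": [0, 0, 0], "fingers": 1}, {"offset": [0, 0, 0], "delta_rot": [0, 0, 0], "fingers": 1}])

```text
time_s: 21.3
position: [0.6539, 0.2542, 0.1527]
tool_rot: [106.5, 88.4, 14.9]
contact_force: [-0.8, 0.7, -0.5]
width: -0.0
```

```bash
python3 -c "
from h import *
d=load('w7');print('cap',pt(d,252,77,.105))
tgt([*pt(d,252,77,.105)[:2],.109],-91.5)"
```

```text
cap [0.64177261 0.25139865 0.105     ]
t 21.3 p [0.6539 0.2542 0.1527] xax [ 0.0276  0.0073 -0.9996] zyaw -91.6 F [-0.82  0.71 -0.5 ] T [-0.02  -0.025 -0.015] w -0.0 q [ 15.5  24.4  85.9  -0.   68.  107.1]
offset cm [-1.21 -0.28 -4.37] rotvec [-0.0074  0.0276  0.0019]
```

carry_out(commands=[{"offset": [-0.6, -0.14, -0.5], "delta_rot": [-0.007, 0.025, 0], "fingers": 1}, {"offset": [-1.0, -0.28, -1.5], "delta_rot": [-0.007, 0.025, 0], "fingers": 1}, {"offset": [-1.1, -0.28, -2.5], "delta_rot": [-0.007, 0.025, 0], "fingers": 1}, {"offset": [-1.1, -0.28, -3], "delta_rot": [-0.007, 0.025, 0], "fingers": 1}, {"offset": [-1.1, -0.28, -3], "delta_rot": [-0.007, 0.025, 0], "fingers": 1}])

```text
time_s: 21.72
position: [0.6405, 0.2508, 0.1194]
tool_rot: [-64.0, 89.8, -155.6]
contact_force: [-0.1, 0.2, -0.3]
width: -0.003
```

```bash
python3 -c "
from h import *
tgt([.6418,.2514,.105],-91.5)"
```

```text
t 21.72 p [0.6405 0.2508 0.1194] xax [-0.0025 -0.0011 -1.    ] zyaw -91.6 F [-0.14  0.22 -0.33] T [-0.028  0.009  0.039] w -0.003 q [ 15.6  25.9  87.7  -0.   66.6 107.2]
offset cm [ 0.13  0.06 -1.44] rotvec [ 0.0011 -0.0025  0.0017]
```

carry_out(commands=[{"offset": [0.1, 0.05, -0.5], "delta_rot": [0, 0, 0], "fingers": 1}, {"offset": [0.1, 0.05, -1.0], "delta_rot": [0, 0, 0], "fingers": 1}, {"offset": [0.1, 0.05, -1.4], "delta_rot": [0, 0, 0], "fingers": 1}, {"offset": [0.1, 0.05, -1.6], "delta_rot": [0, 0, 0], "fingers": 1}])

```text
time_s: 22.05
position: [0.6415, 0.2513, 0.1036]
tool_rot: [-66.4, 89.8, -158.0]
contact_force: [-3.2, -0.7, 7.2]
width: 0.001
```

```bash
python3 -c "
from h import *
rep()"
```

```text
t 22.05 p [0.6415 0.2513 0.1036] xax [-0.0033 -0.0013 -1.    ] zyaw -91.6 F [-3.24 -0.67  7.22] T [-0.108  0.444 -0.011] w 0.001 q [ 15.6  27.1  87.9  -0.   65.2 107.2]
```

carry_out(commands=[{"offset": [0, 0, -0.3], "delta_rot": [0, 0, 0], "fingers": 1}, {"offset": [0, 0, -0.6], "delta_rot": [0, 0, 0], "fingers": 1}, {"offset": [0, 0, -0.9], "delta_rot": [0, 0, 0], "fingers": 1}, {"offset": [0, 0, -1.0], "delta_rot": [0, 0, 0], "fingers": 1}, {"offset": [0, 0, -1.0], "delta_rot": [0, 0, 0], "fingers": 1}])

```text
time_s: 22.47
position: [0.6416, 0.2514, 0.097]
tool_rot: [-65.5, 89.8, -157.1]
contact_force: [-5.7, -1.9, 12.8]
width: -0.004
```

```bash
python3 -c "
from h import *
rep()"
```

```text
t 22.47 p [0.6416 0.2514 0.097 ] xax [-0.0038 -0.0016 -1.    ] zyaw -91.59 F [-5.71 -1.93 12.78] T [-0.283  1.123  0.012] w -0.004 q [ 15.6  27.5  88.   -0.   64.7 107.2]
```

carry_out(commands=[{"offset": [0, 0, -0.5], "delta_rot": [0, 0, 0], "fingers": 1}, {"offset": [0, 0, -0.6], "delta_rot": [0, 0, 0], "fingers": 1}, {"offset": [0, 0, -0.7], "delta_rot": [0, 0, 0], "fingers": 1}, {"offset": [0, 0, -0.7], "delta_rot": [0, 0, 0], "fingers": 1}])

```text
time_s: 22.8
position: [0.6419, 0.2515, 0.097]
tool_rot: [-62.2, 89.7, -153.7]
contact_force: [-11.9, -3.6, 24.8]
width: 0.0
```

```bash
python3 -c "
from h import *
rep()"
```

```text
t 22.8 p [0.6419 0.2515 0.097 ] xax [-0.0048 -0.0024 -1.    ] zyaw -91.57 F [-11.89  -3.64  24.79] T [-0.761  2.09  -0.007] w 0.0 q [ 1.560e+01  2.760e+01  8.790e+01 -1.000e-01  6.480e+01  1.072e+02]
```

The hard stop is reached: the fingers stay at z = 0.097 while the force rises from 13 to 25 N. I'll release and retreat upwards.

carry_out(commands=[{"offset": [0, 0, 1], "delta_rot": [0, 0, 0], "fingers": 1}, {"offset": [0, 0, 3], "delta_rot": [0, 0, 0], "fingers": 1}, {"offset": [0, 0, 6], "delta_rot": [0, 0, 0], "fingers": 1}, {"offset": [0, 0, 9], "delta_rot": [0, 0, 0], "fingers": 1}, {"offset": [0, 0, 10], "delta_rot": [0, 0, 0], "fingers": 1}])

```text
time_s: 23.22
position: [0.6449, 0.2523, 0.2031]
tool_rot: [93.1, 89.8, 1.5]
contact_force: [1.5, 0.1, 1.8]
width: -0.001
```

carry_out(commands=[{"offset": [-3, 0, 2], "delta_rot": [0, 0, 0], "fingers": 1}, {"offset": [-7, 0, 2], "delta_rot": [0, 0, 0], "fingers": 1}, {"offset": [-8.8, 0, 2], "delta_rot": [0, 0, 0], "fingers": 1}, {"offset": [-8.8, 0, 2], "delta_rot": [0, 0, 0], "fingers": 1}, {"offset": [-8.8, 0, 2], "delta_rot": [0, 0, 0], "fingers": 1}])

```text
time_s: 23.63
position: [0.5561, 0.2524, 0.2225]
tool_rot: [90.6, 89.8, -0.9]
contact_force: [-0.2, 0.2, -0.5]
width: 0.002
```

Run:
```python
from h import *
s,_,_=rep();print(s['qvel'].round(2))
d=cam('wrist');save(d,'w8')
g=cv2.cvtColor(d['img'],cv2.COLOR_BGR2GRAY)
# predicted pixels of handle top centre and cap, bright blade stub, handle edge along the axis
print('cap',px(d,[.6418,.2514,.105]),'handle',px(d,[.5533,.2519,.05]))
# compare with w7: blade-handle-to-plate distance via template of handle
a=load('w7'); t=a['img'][140:230,230:280]
best=max((cv2.minMaxLoc(cv2.matchTemplate(d['img'],cv2.resize(t,None,fx=f,fy=f),cv2.TM_CCOEFF_NORMED))[1::2]+(f,) for f in np.arange(.5,1.05,.02)),key=lambda x:x[0])
m,l,f=best;c=(l[0]+25*f,l[1]+45*f);print('handle match',round(m,3),c,f)
print('handle w7 xy',pt(a,255,185,.048).round(4),'w8 xy',pt(d,*c,.048).round(4))
# torch parts & punches: scene image before/after
S0=load('scene0')['img'];S=cam('scene');save(S,'scene9')
for n,(u,v) in dict(tube=(340,437),headnear=(418,240),headfar=(425,206),capM=(423,280),capR=(478,232),capL=(336,307)).items():
    u,v=int(u/1.5625),int(v/1.5625);T=S0[v-12:v+12,u-12:u+12];r=cv2.matchTemplate(S['img'][v-22:v+22,u-22:u+22],T,cv2.TM_CCOEFF_NORMED);_,q,_,p=cv2.minMaxLoc(r);print(n,round(q,3),p[0]-10,p[1]-10)
```

```text
t 23.63 p [0.5561 0.2524 0.2225] xax [ 4.2e-03 -1.0e-04 -1.0e+00] zyaw -91.52 F [-0.2   0.16 -0.48] T [-0.011  0.004  0.003] w 0.002 q [ 1.790e+01  1.100e+01  9.510e+01 -1.000e-01  7.370e+01  1.094e+02]
[-0.79  1.75 -2.42 -0.14 -0.4  -0.03]
cap [254.7032793   82.83517192] handle [256.64264504 171.8736054 ]
handle match 0.977 (np.float64(257.0), np.float64(166.0)) 0.8000000000000003
handle w7 xy [0.5597 0.2515 0.048 ] w8 xy [0.5592 0.2514 0.048 ]
tube 0.998 0 0
headnear 0.999 0 0
headfar 0.478 0 0
capM 0.999 0 0
capR 0.999 0 0
capL 0.932 0 0
```

Run:
```python
from h import *
S0=load('side0')['img'];S=cam('side')
for n,(u,v) in dict(headnear=(452,232),headfar=(464,187)).items():
    u,v=int(u/1.5625),int(v/1.5625);r=cv2.matchTemplate(S['img'][v-22:v+22,u-22:u+22],S0[v-12:v+12,u-12:u+12],cv2.TM_CCOEFF_NORMED);_,q,_,p=cv2.minMaxLoc(r);print(n,round(q,3),p[0]-10,p[1]-10)
rep();print(robot.close_job())
```

```text
headnear 0.696 -5 10
headfar 0.458 10 1
t 23.78 p [0.5579 0.2522 0.2227] xax [ 4.7e-03  1.0e-04 -1.0e+00] zyaw -91.59 F [ 0.08 -0.1   0.06] T [-0.026  0.021 -0.021] w 0.0 q [ 1.780e+01  1.110e+01  9.490e+01 -1.000e-01  7.370e+01  1.094e+02]
the job is handed in; nothing more can be done
None
```

I found the good hold-down (the left one), left the blade fully home in it, pressed its punch to the end of its stroke, and handed the job in at 23.8 s. The interface gives no verdict.

**What the blade felt:**
- **Middle hold-down:** slack. The blade slid well under the shoe with no measurable drag.
- **Right hold-down:** jammed. It stopped hard at about 21 N, roughly 50 mm short of the stop, and I did not push further.
- **Left hold-down:** good. About 11 N at the nose, then a steady 6–7 N, then 21 N at the back stop.

**Punch:** I pressed only the left one. It was at the end of its stroke when the fingers stayed at z = 0.097 m while the force rose from 13 to 25 N. The fingers then lifted clear.

**Last checks:**
- The handle was in the same place before and after the press, within 1 mm.
- The wrist force was about zero.
- The tube, the near torch head and the middle and right punches looked unmoved in the scene camera. The left cap also matched in place, slightly less closely.
- **Not confirmed:** the far torch head could not be matched in either camera, and the near head failed in the side view. The arm probably hid them. It never worked near the torch heads.

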